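# Hang three test plates in the exposure tank with a hanger rod

## Task

Take the hanger by its black grip, pass its rod through the holes of all three tall test plates standing in the white slotted rack, and lift them out together. Hang them in the steel tank: lower the hanger, without dropping it, until its rod lies in both V rests with the three plates hanging on it inside the tank, and let go. The plates' surfaces must not be touched by the fingers; the two short plates stay standing in the rack, and everything else stays where it is.

Things in the scene. Friction and masses are not known exactly. Their poses are not given: they have to be found in the camera images.
- hanger_grip (a point): Loose hanger lying on the bench: black flat-sided grip 60 long, 18 wide, 30 mm high; from its front end a straight steel rod, 8 mm thick (14 mm ferrule up to 38 mm from the grip's centre), ends in a 12 mm ball. 75 g. This point: centre of the grip, on the rod's axis, 15 mm above the bench; x points along the rod to the ball, z up; grip from x = -30 to 30 mm, ball centre at x = 180 mm.
- hanger_mid (a point): Middle of the hanger's rod, on its axis, 106 mm in front of the grip's centre; same axes. In the tank it belongs midway between the two V rests, with the plates spread about it between the rests.
- hanger_tip (a point): Outermost point of the hanger's ball tip, on the rod's axis, 186 mm in front of the grip's centre; same axes.
- rack: White slotted rack on legs, fixed: 74 mm wide (x), 108 mm long (y), block from 50 to 84 mm high. Origin on the bench under its middle. Five slots 6 mm wide, 24 mm deep at y = -36, -18, 0, 18, 36 mm, each with a plate standing across it, foot 60 mm high. Alike from both ends. Stands near the water bath (left) or the centrifuge (right), the tank in the other place; only the end towards the open middle has room for the rod.
- tank: Open steel tank, fixed: 96 mm wide (x), 112 mm long (y), walls 4 mm, rim 85 mm high, inner floor at 4 mm. Origin on the bench under its middle. On each end wall (x = 0, y = -54 and 54 mm) a V rest 6 mm thick: 37 mm wide, arms sloping 40 degrees, bottom 89 mm, top 104 mm high. A rod in both rests runs along y, its axis 94 mm high. Alike from both ends; the end towards the robot has room for the grip.
- tall_plate_0_hole (a point): Tall test plate, one of three alike, in any of the slots: aluminium, 60 wide, 90 high, 4 mm thick, 55 g, standing loose in its slot. This point: centre of its hanging hole, 24 mm across, on its middle line 20 mm below the top edge, 130 mm above the bench; y square to the plate, z up. On the rod, the hole centre hangs 8 mm and the plate foot 78 mm below the rod's axis; it swings if moved fast.
- tall_plate_1_hole (a point): Tall test plate, one of three alike, in any of the slots: aluminium, 60 wide, 90 high, 4 mm thick, 55 g, standing loose in its slot. This point: centre of its hanging hole, 24 mm across, on its middle line 20 mm below the top edge, 130 mm above the bench; y square to the plate, z up. On the rod, the hole centre hangs 8 mm and the plate foot 78 mm below the rod's axis; it swings if moved fast.
- tall_plate_2_hole (a point): Tall test plate, one of three alike, in any of the slots: aluminium, 60 wide, 90 high, 4 mm thick, 55 g, standing loose in its slot. This point: centre of its hanging hole, 24 mm across, on its middle line 20 mm below the top edge, 130 mm above the bench; y square to the plate, z up. On the rod, the hole centre hangs 8 mm and the plate foot 78 mm below the rod's axis; it swings if moved fast.
- short_plate_0_center (a point): Short plate (one of two alike, in any of the slots): bare aluminium, 60 mm wide, 50 mm high, 4 mm thick, no hole, standing loose in a rack slot, top edge 110 mm above the bench, so that a rod at the height of the holes passes above it. This point is its centre. It stays in the rack.
- short_plate_1_center (a point): Short plate (one of two alike, in any of the slots): bare aluminium, 60 mm wide, 50 mm high, 4 mm thick, no hole, standing loose in a rack slot, top edge 110 mm above the bench, so that a rod at the height of the holes passes above it. This point is its centre. It stays in the rack.
- culture_dish: Culture dish lying on the bench, 92 mm across, 15 mm high. Bystander; origin at the centre of its underside.
- specimen_cup: Specimen cup with screw lid, 62 mm across, 68 mm high. Bystander; origin at the centre of its underside.
- small_bottle: Small reagent bottle, 44 mm across, 89 mm high. Bystander; origin at the centre of its underside.
- marker: Marker pen lying on the bench, 135 mm long, 17 mm thick. Bystander.

How it is judged (in metres and radians):
On the way, in this order (a step that is already met when the one before it is completed fails the run):
1. all three tall plates hang on the hanger's rod, lifted clear of the rack (x of tall_plate_0_hole in the frame of hanger_mid between -0.06 and 0.06 m and y of tall_plate_0_hole in the frame of hanger_mid between -0.014 and 0.014 m and z of tall_plate_0_hole in the frame of hanger_mid between -0.015 and 0.015 m and x of tall_plate_1_hole in the frame of hanger_mid between -0.06 and 0.06 m and y of tall_plate_1_hole in the frame of hanger_mid between -0.014 and 0.014 m and z of tall_plate_1_hole in the frame of hanger_mid between -0.015 and 0.015 m and x of tall_plate_2_hole in the frame of hanger_mid between -0.06 and 0.06 m and y of tall_plate_2_hole in the frame of hanger_mid between -0.014 and 0.014 m and z of tall_plate_2_hole in the frame of hanger_mid between -0.015 and 0.015 m and height (world z) of each of tall_plate_0_hole, tall_plate_1_hole, tall_plate_2_hole above 0.16 m), for 0.2 s.
2. the hanger, still held, is lowered into the two V rests with the plates on it (x of tall_plate_0_hole in the frame of hanger_mid between -0.06 and 0.06 m and y of tall_plate_0_hole in the frame of hanger_mid between -0.014 and 0.014 m and z of tall_plate_0_hole in the frame of hanger_mid between -0.015 and 0.015 m and x of tall_plate_1_hole in the frame of hanger_mid between -0.06 and 0.06 m and y of tall_plate_1_hole in the frame of hanger_mid between -0.014 and 0.014 m and z of tall_plate_1_hole in the frame of hanger_mid between -0.015 and 0.015 m and x of tall_plate_2_hole in the frame of hanger_mid between -0.06 and 0.06 m and y of tall_plate_2_hole in the frame of hanger_mid between -0.014 and 0.014 m and z of tall_plate_2_hole in the frame of hanger_mid between -0.015 and 0.015 m and x of hanger_mid in the frame of tank between -0.012 and 0.012 m and y of hanger_mid in the frame of tank between -0.02 and 0.02 m and z of hanger_mid in the frame of tank between 0.088 and 0.106 m and angle between the x axis of hanger_mid and the y axis of tank, either way round below 0.15 rad and contact force between hanger and the fingers above 1 N), for 0.1 s.
At the end, for the whole second after the job is handed in: Hanger released, at rest in both V rests (rod 88 to 101 mm high; middle within 8 mm sideways, 18 mm lengthwise; in line within 0.08 rad); the three tall plates on its rod inside the tank, upright within 0.3 rad, at rest; both short plates in the rack within 15 mm, upright within 0.25 rad (x of tall_plate_0_hole in the frame of hanger_mid between -0.06 and 0.06 m and y of tall_plate_0_hole in the frame of hanger_mid between -0.014 and 0.014 m and z of tall_plate_0_hole in the frame of hanger_mid between -0.015 and 0.015 m and x of tall_plate_1_hole in the frame of hanger_mid between -0.06 and 0.06 m and y of tall_plate_1_hole in the frame of hanger_mid between -0.014 and 0.014 m and z of tall_plate_1_hole in the frame of hanger_mid between -0.015 and 0.015 m and x of tall_plate_2_hole in the frame of hanger_mid between -0.06 and 0.06 m and y of tall_plate_2_hole in the frame of hanger_mid between -0.014 and 0.014 m and z of tall_plate_2_hole in the frame of hanger_mid between -0.015 and 0.015 m and x of hanger_mid in the frame of tank between -0.008 and 0.008 m and y of hanger_mid in the frame of tank between -0.018 and 0.018 m and z of hanger_mid in the frame of tank between 0.088 and 0.101 m and angle between the x axis of hanger_mid and the y axis of tank, either way round below 0.08 rad and y of tall_plate_0_hole in the frame of tank between -0.051 and 0.051 m and angle between each of tall_plate_0_hole, tall_plate_1_hole, tall_plate_2_hole's own z axis and vertical below 0.3 rad and y of tall_plate_1_hole in the frame of tank between -0.051 and 0.051 m and y of tall_plate_2_hole in the frame of tank between -0.051 and 0.051 m and linear speed of each of tall_plate_0, tall_plate_1, tall_plate_2, hanger below 0.03 m/s and distance of each of short_plate_0_center, short_plate_1_center from where it was at the start of the episode below 0.015 m and angle between each of short_plate_0_center, short_plate_1_center's own z axis and vertical below 0.25 rad); the robot touches nothing.
It fails at once if the fingers touch a plate (over 1.5 N) (contact force between any of tall_plate_0, tall_plate_1, tall_plate_2, short_plate_0, short_plate_1 and the fingers above 1.5 N).
It fails at once if a bystander is moved by more than 30 mm (distance of any of culture_dish, specimen_cup, small_bottle, marker from where it was at the start of the episode above 0.03 m).
It fails at once if a short plate is lifted out of the rack (by more than 25 mm) (height (world z) of any of short_plate_0_center, short_plate_1_center above 0.11 m).
It also fails if it takes over 59 s, if anything falls off the work surface, if the arm or the gripper's body presses on something with over 40 N, if the wrist force passes 120 N, or if a joint passes its speed limit or range.

## Robot

A 6-joint arm with a two-finger parallel gripper is mounted at the origin on a cart in front of the work surface, level with it; the furniture and walls round the work are solid. World frame = base frame: x ahead of the robot, y to its left, z up, the work surface at z = 0. Lengths are in mm, angles in rad, forces in N, time in s.
With the tool pointing down it reaches from about 350 to 775 mm from the base axis. Payload 7.3 kg.
Tool frame: the origin (TCP) lies between the finger pads; the fingertips stand ctrl.tip_reach ahead of it and the grasp point (between the pads) lies 6 mm ahead of it (ctrl.tip_reach is the distance from the TCP to the fingertips, in mm); z points along the fingers, y is the direction in which the jaws open and shut (so a half turn about z gives the same grasp; the last joint's range is limited). The gripper opens to 92 mm and grips with 3 to 60 N. Pads are 19 mm wide; open, the fingers measure 130 mm over their backs; the gripper's body (75 mm by 190 mm) begins 47 mm behind the grasp point.
Start: joints at [1.201, 0.342, 1.524, -0, 1.275, -0.146], TCP at [116.499, 511.928, 251.741] pointing down, gripper open.
Joint ranges: [-2.53, 2.53], [-0.77, 2.02], [0.04, 2.7], [-1, 4.14], [0.28, 2.66], [-3.11, 3.11]. Speed limits (rad/s): [2.57, 2.57, 3.14, 3.14, 3.14, 3.14].

## Interface

Orientations are given as [roll, pitch, yaw] about the fixed x, y, z axes, in that order (R = Rz(yaw) Ry(pitch) Rx(roll)).
In Python, from rig import ctrl gives the robot as it stands. The module is installed in compiled form; this text tells all that it offers.
- The arm moves only by the tool apply_moves, never from a script. Its argument "commands" is one flat list of numbers, 7 for each row, row after row: the turn, a rotation vector about the tool's x, y, z in rad, then the shift along the tool's x, y, z in cm, then the finger opening in cm, from 0 to 9.18. A call has 1 to 8 rows; each row is the pose to reach, as a shift and turn from the pose commanded when the call began, along the tool's axes at that moment; what a row does not reach only later rows make up. A row lasts 1/12 s, in which the tool goes at most 41.7 mm and 7.16 degrees, less where a joint would pass 70% of its speed; a pose out of reach is approached as far as the arm can. A call with a gripper value outside its range is refused whole. The fingers move at their own pace and stop on an object; "squeeze" is the grip in N (left out, the last holds). Time passes only in rows, so rows that repeat a pose let the fingers close. It gives the time, the measured TCP pose, the force and the opening at its end, in the units of the state.
- ctrl.get_obs(): the state, without advancing time (a new reading comes with each control period).
- ctrl.get_image(name): name is "scene" or "top" or "wrist"; returns the picture (384x512x3 uint8, blue, green, red); there is no depth.
- ctrl.camera_model(name): a dict with "camera_matrix" (3x3 intrinsics, pixels), "extrinsics" (4x4, takes a point from world to camera coordinates). Camera axes: x right, y down, z forward; pixel columns grow to the right and rows downward; lengths in mm; the calibration is good to about 2 mm. The wrist camera is an equidistant fisheye: a pixel r from the principal point sees the ray r / f radians off the axis. A picture is of the moment at which its call begins: read the wrist's pose just before it. camera_model takes no time and is no camera call; for the wrist camera it gives the pose at the moment of the call.
- ctrl.close_job(): hands the job in, once; it reports no verdict.
The state is a dict: "time_s": time; "joint_positions": joint angles; "qvel": joint speeds; "effort": joint torques, N m; "position": TCP position; "tcp_rot": TCP orientation; "wrist_force": force on the tool from outside, world axes, zero at the start; "torque": the same for the moment, N m; "width": finger opening in mm.
Only numpy, scipy, OpenCV 4.12 (cv2) and the standard library are available. Lean on these libraries where they do the work, as an engineer would, in place of code of your own. Each camera call takes 0.05 s, during which the arm holds its last target.

## Working session

There is one attempt and no reset: what is moved stays moved. The work goes in short steps, Python scripts to look and compute and a tool call to move; the robot and the scene stay as the last step left them, time stands still between calls to the robot, and variables do not carry over. Pictures are saved under pics/ and viewed, and the job is handed in when it is done.

Besides the shell and the picture viewer there is one more tool, called after "Call:" as a command line: name --argument value ..., lists and objects as JSON in quotes. apply_moves: Moves the arm, as the interface text tells. Its arguments: {"type":"object","properties":{"commands":{"type":"array"},"squeeze":{"type":"number"}},"required":["commands"]}

```bash
mkdir -p pics
python3 - <<'E'
from rig import ctrl
import cv2
print(ctrl.get_obs(), ctrl.tip_reach)
for n in ["scene","top","wrist"]:
    m=ctrl.camera_model(n); print(n,m)
    cv2.imwrite(f"pics/{n}0.png",ctrl.get_image(n))
E
```

```text
{'time_s': 0.0, 'joint_positions': array([ 1.20097031e+00,  3.42720013e-01,  1.52502777e+00, -2.76183986e-05,
        1.27538543e+00, -1.46007043e-01]), 'qvel': array([-0.00084438, -0.00131602,  0.00042059, -0.00061726, -0.00079832,
       -0.00054859]), 'effort': array([-1.29285399e-04, -4.31224573e+01, -2.44227809e+01,  7.17479177e-02,
        5.58750762e-02, -1.09180442e-04]), 'position': array([116.38016893, 511.55718152, 251.042585  ]), 'tcp_rot': array([-3.14006465e+00, -1.98005218e-04,  2.91778159e+00]), 'wrist_force': array([-0.04247489,  0.79024417, -0.28138569]), 'torque': array([ 0.0054925 ,  0.00997436, -0.00834071]), 'width': 91.62805874442469} 25.0
scene {'camera_matrix': array([[431.72121134,   0.        , 253.58344736],
       [  0.        , 431.72121134, 197.36754778],
       [  0.        ,   0.        ,   1.        ]]), 'extrinsics': array([[ 4.58894290e-01, -8.88451010e-01, -8.41622894e-03,
        -3.16853227e+02],
       [-4.90199173e-01, -2.45269974e-01, -8.36389509e-01,
         3.26045813e+02],
       [ 7.41026856e-01,  3.87939999e-01, -5.48070941e-01,
       
[... 473 characters left out ...]
 [ 7.39320857e-02, -8.06848490e-03, -9.97230638e-01,
         1.12650271e+03],
       [ 0.00000000e+00,  0.00000000e+00,  0.00000000e+00,
         1.00000000e+00]])}
wrist {'camera_matrix': array([[297.31863964,   0.        , 255.12901653],
       [  0.        , 297.31863964, 193.21109815],
       [  0.        ,   0.        ,   1.        ]]), 'extrinsics': array([[ 2.21570592e-01,  9.75144096e-01, -6.81215821e-04,
        -5.25120029e+02],
       [ 9.40687595e-01, -2.13557279e-01,  2.63628786e-01,
        -3.31496659e+01],
       [ 2.56930576e-01, -5.90531975e-02, -9.64623968e-01,
         3.90276782e+02],
       [ 0.00000000e+00,  0.00000000e+00,  0.00000000e+00,
         1.00000000e+00]])}
```

View pics/scene0.png

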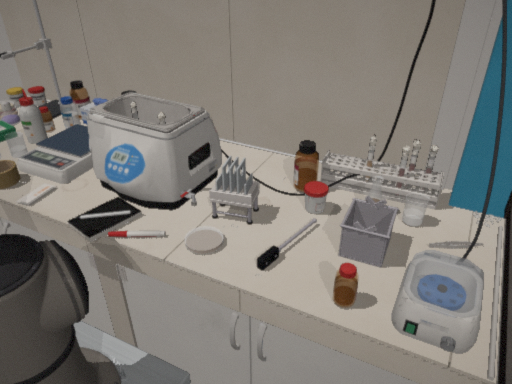

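View pics/top0.png

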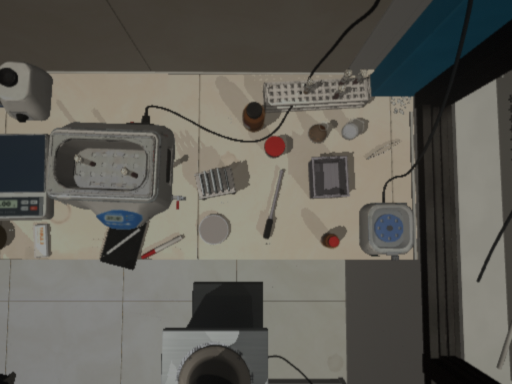

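View pics/wrist0.png

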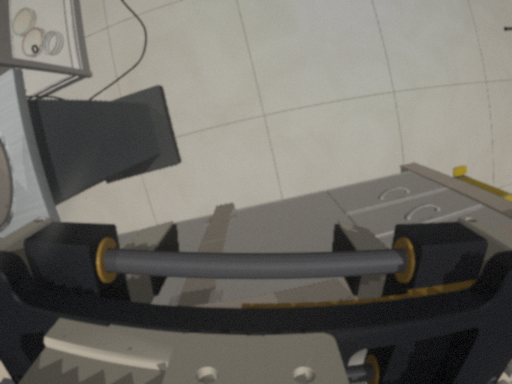

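Run:
```python
import cv2
a=cv2.imread("pics/top0.png")
cv2.imwrite("pics/top0z.png",cv2.resize(a[120:260,180:370],None,fx=4.2,fy=4.2,interpolation=cv2.INTER_CUBIC))
a=cv2.imread("pics/scene0.png")
cv2.imwrite("pics/scene0z.png",cv2.resize(a[140:320,180:410],None,fx=3.3,fy=3.3,interpolation=cv2.INTER_CUBIC))
```

```text
(no output)
```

View pics/top0z.png

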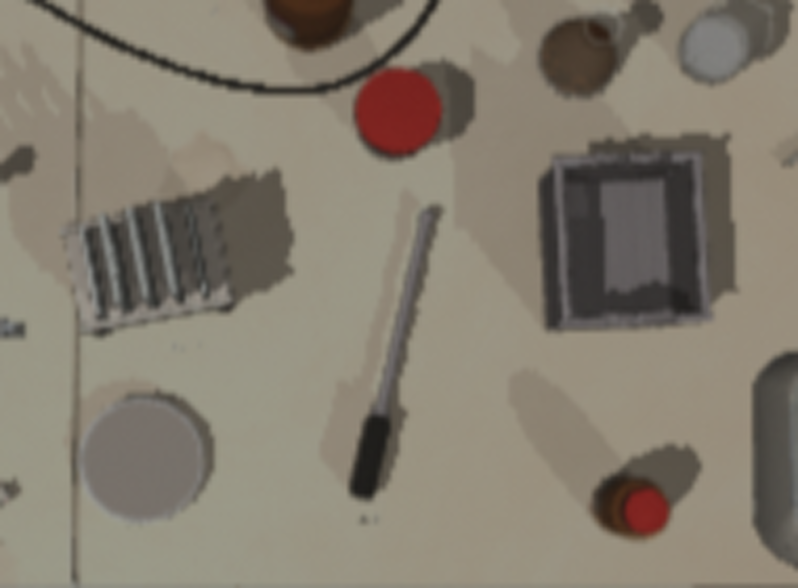

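View pics/scene0z.png

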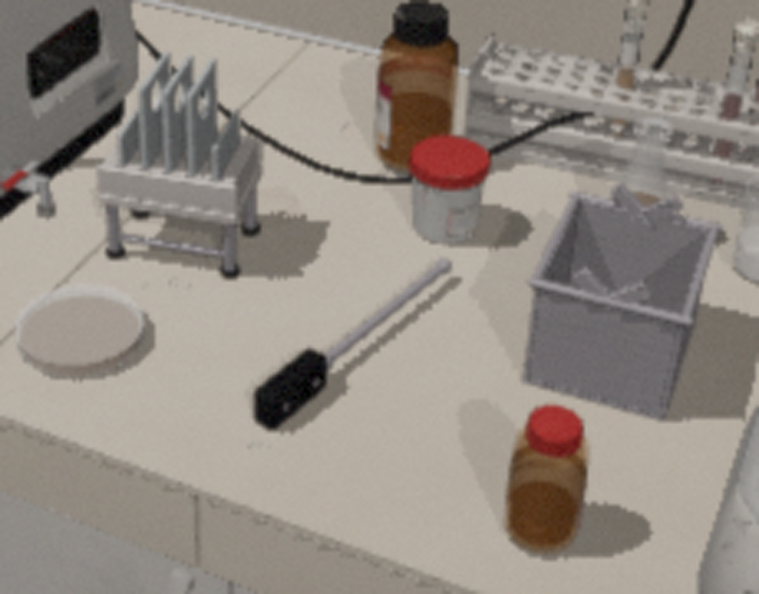

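```bash
cat > h.py <<'E'
import numpy as np, cv2
from rig import ctrl
from scipy.spatial.transform import Rotation as R
def ray(m,px):
    K=m["camera_matrix"];E=m["extrinsics"]
    px=np.atleast_2d(np.asarray(px,float))
    d=np.c_[(px[:,0]-K[0,2])/K[0,0],(px[:,1]-K[1,2])/K[1,1],np.ones(len(px))]
    return -E[:3,:3].T@E[:3,3], d@E[:3,:3]
def rayw(m,px):
    K=m["camera_matrix"];E=m["extrinsics"]
    px=np.atleast_2d(np.asarray(px,float))
    v=np.c_[(px[:,0]-K[0,2])/K[0,0],(px[:,1]-K[1,2])/K[1,1]]
    th=np.linalg.norm(v,axis=1,keepdims=True)
    d=np.c_[v/np.maximum(th,1e-9)*np.sin(th),np.cos(th)]
    return -E[:3,:3].T@E[:3,3], d@E[:3,:3]
def onz(r,z):
    c,d=r
    return c+d*((z-c[2])/d[:,2:3])
def proj(m,P,fish=False):
    P=np.atleast_2d(np.asarray(P,float));E=m["extrinsics"];K=m["camera_matrix"]
    q=P@E[:3,:3].T+E[:3,3]
    if fish:
        r=np.linalg.norm(q[:,:2],axis=1,keepdims=True);th=np.arctan2(r,q[:,2:3]);v=q[:,:2]/r*th
    else: v=q[:,:2]/q[:,2:3]
    return np.c_[v[:,0]*K[0,0]+K[0,2],v[:,1]*K[1,1]+K[1,2]]
E
python3 - <<'E'
from h import *
m=ctrl.camera_model("top"); a=cv2.imread("pics/top0.png")
# grip
g=a.max(axis=2); mask=np.zeros_like(g); mask[205:250,255:285]=(g[205:250,255:285]<60)
n,l,s,c=cv2.connectedComponentsWithStats(mask)
for i in range(1,n): print(s[i],c[i])
ys,xs=np.nonzero(mask); r=cv2.minAreaRect(np.c_[xs,ys].astype(np.float32)); print(r)
print(onz(ray(m,cv2.boxPoints(r)),30))
# zoom px -> px: x=180+X/4.2-.5..
def zp(X,Y): return (180+(X+.5)/4.2-.5,120+(Y+.5)/4.2-.5)
print("rod pts",onz(ray(m,[zp(431,210),zp(385,410)]),15))
print("tank rim outer",onz(ray(m,[zp(553,158),zp(700,155),zp(712,318),zp(556,328)]),85))
print("rack block", onz(ray(m,[zp(92,330),zp(232,302)]),84))
print("bottle cap",onz(ray(m,[zp(646,510)]),89),"cup",onz(ray(m,[zp(398,112)]),68),"dish",onz(ray(m,[zp(144,458)]),15))
mw=ctrl.camera_model("wrist"); o=ctrl.get_obs()
Rt=R.from_euler("xyz",o["tcp_rot"]).as_matrix(); E=mw["extrinsics"]
print("cam in tool", Rt.T@(-E[:3,:3].T@E[:3,3]-o["position"]), "axes in tool\n",(E[:3,:3]@Rt).round(3))
print("tool axes world\n",Rt.round(3))
E
```

```text
[264 219   9  19 111] [267.90990991 227.92792793]
((267.8823547363281, 227.9706268310547), (5.5783185958862305, 19.402849197387695), 14.03624439239502)
[[ 432.61893952 -142.83229886   30.        ]
 [ 488.60181362 -157.0287774    30.        ]
 [ 484.57226367 -173.20171116   30.        ]
 [ 428.61273634 -158.94666599   30.        ]]
rod pts [[ 636.2310473  -203.32713124   15.        ]
 [ 490.76681225 -169.24913564   15.        ]]
tank rim outer [[ 662.36770584 -280.68593011   85.        ]
 [ 664.63301391 -381.80471795   85.        ]
 [ 552.39207937 -387.92694328   85.        ]
 [ 545.46055507 -281.37089343   85.        ]]
rack block [[543.86817886  34.28219048  84.        ]
 [563.06729501 -60.78496764  84.        ]]
bottle cap [[ 422.51946661 -339.87112756   89.        ]] cup [[ 697.58767309 -175.67100351   68.        ]] dish [[456.2197211   4.2412164  15.       ]]
cam in tool [  71.07077626    0.49771001 -133.71487229] axes in tool
 [[ 0.     1.    -0.001]
 [-0.965  0.    -0.264]
 [-0.264  0.001  0.965]]
tool axes world
 [[-0.975  0.222 -0.   ]
 [ 0.222  0.975 -0.001]
 [ 0.    -0.001 -1.   ]]
```

```bash
cat >> h.py <<'E'
def Rdown(yaw): # tool x at yaw (deg), z down
    c,s=np.cos(np.radians(yaw)),np.sin(np.radians(yaw))
    return np.array([[c,s,0],[s,-c,0],[0,0,-1.]])
def plan(p0,yaw0,p1,yaw1):
    A=Rdown(yaw0); d=A.T@(np.array(p1,float)-p0)/10
    rv=R.from_matrix(A.T@Rdown(yaw1)).as_rotvec()
    return np.r_[rv,d].round(3)
E
python3 - <<'E'
from h import *
print(plan([116.5,511.9,251.7],167.2,[300,260,320],120))
E
```

```text
[  0.      0.      0.824 -23.475 -20.499  -6.83 ]
```

Call:
apply_moves --commands '[0, 0, 0.1, -3, -2.6, -0.9, 9, 0, 0, 0.2, -6, -5.1, -1.7, 9, 0, 0, 0.3, -9, -7.7, -2.6, 9, 0, 0, 0.4, -12, -10.2, -3.4, 9, 0, 0, 0.5, -15, -12.8, -4.3, 9, 0, 0, 0.6, -18, -15.4, -5.1, 9, 0, 0, 0.7, -21, -18, -6, 9, 0, 0, 0.82, -23.5, -20.5, -6.8, 9]'

```text
time_s: 0.82
position: [301.0, 258.0, 320.2]
tcp_rot: [3.141, 0.0, 2.093]
wrist_force: [0.6, 0.8, 0.2]
width: 90.3
```

Run:
```python
from h import *
print(plan([300,260,320],120,[390,80,320],66))
print(plan([390,80,320],66,[430,-70,320],12))
```

```text
[  0.      0.      0.942 -20.088  -1.206   0.   ]
[  0.      0.      0.942 -12.076   9.755   0.   ]
```

Call:
apply_moves --commands '[0, 0, 0.12, -2.5, -0.2, 0, 9, 0, 0, 0.24, -5, -0.3, 0, 9, 0, 0, 0.36, -7.5, -0.5, 0, 9, 0, 0, 0.48, -10, -0.6, 0, 9, 0, 0, 0.6, -12.5, -0.7, 0, 9, 0, 0, 0.72, -15, -0.9, 0, 9, 0, 0, 0.84, -17.5, -1, 0, 9, 0, 0, 0.94, -20.1, -1.2, 0, 9]'

```text
time_s: 1.48
position: [391.1, 79.0, 319.6]
tcp_rot: [-3.141, -0.0, 1.152]
wrist_force: [0.5, 0.1, 0.2]
width: 89.8
```

Call:
apply_moves --commands '[0, 0, 0.12, -1.5, 1.2, 0, 9, 0, 0, 0.24, -3, 2.4, 0, 9, 0, 0, 0.36, -4.5, 3.6, 0, 9, 0, 0, 0.48, -6, 4.8, 0, 9, 0, 0, 0.6, -7.5, 6, 0, 9, 0, 0, 0.72, -9, 7.2, 0, 9, 0, 0, 0.84, -10.5, 8.5, 0, 9, 0, 0, 0.94, -12.1, 9.7, 0, 9]'

```text
time_s: 2.15
position: [431.2, -70.5, 319.5]
tcp_rot: [-3.141, 0.0, 0.212]
wrist_force: [-0.4, 0.5, -0.8]
width: 89.8
```

Run:
```python
from h import *
o=ctrl.get_obs();print(o["time_s"],o["position"],o["tcp_rot"],o["joint_positions"])
import pickle
m=ctrl.camera_model("wrist");a=ctrl.get_image("wrist");cv2.imwrite("pics/w1.png",a);pickle.dump(m,open("w1.pkl","wb"))
```

```text
2.15 [431.24244026 -70.54259487 319.50244149] [-3.14125591e+00  2.38355299e-04  2.11812584e-01] [-3.37996595e-01  1.28334524e-01  1.61875428e+00  1.65118223e-04
  1.39488303e+00  1.02095826e+00]
```

View pics/w1.png

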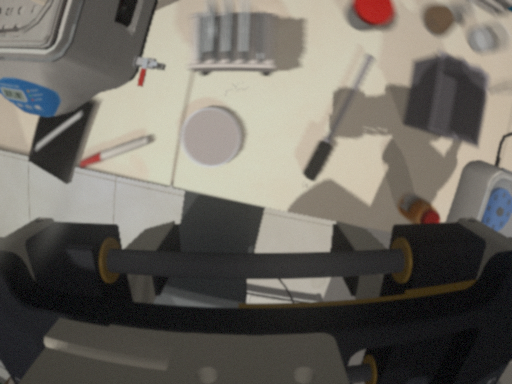

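Run:
```python
from h import *
print(plan([431,-70.5,320],12,[459,-158,150],-14))
```

```text
[ 0.     0.     0.454  0.92   9.141 17.   ]
```

Call:
apply_moves --commands '[0, 0, 0.08, 0.2, 1.5, 2.8, 9, 0, 0, 0.16, 0.3, 3, 5.6, 9, 0, 0, 0.24, 0.5, 4.6, 8.4, 9, 0, 0, 0.32, 0.6, 6.1, 11.2, 9, 0, 0, 0.4, 0.8, 7.6, 14, 9, 0, 0, 0.45, 0.9, 9.1, 17, 9, 0, 0, 0.45, 0.9, 9.1, 17, 9]'

```text
time_s: 2.78
position: [457.5, -157.1, 144.5]
tcp_rot: [-3.14, 0.009, -0.236]
wrist_force: [-0.3, -0.2, -0.9]
width: 89.7
```

Run:
```python
from h import *
o=ctrl.get_obs();print(o["time_s"],o["position"],o["tcp_rot"])
import pickle
m=ctrl.camera_model("wrist");a=ctrl.get_image("wrist");cv2.imwrite("pics/w2.png",a);pickle.dump(m,open("w2.pkl","wb"))
```

```text
2.7833 [ 457.45928514 -157.11549313  144.53999702] [-3.13976427  0.00874798 -0.2355318 ]
```

View pics/w2.png

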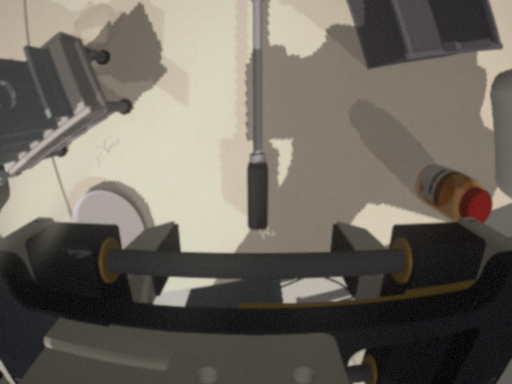

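Run:
```python
from h import *
import pickle
m=pickle.load(open("w2.pkl","rb"));a=cv2.imread("pics/w2.png")
g=a.max(axis=2);mask=np.zeros_like(g);mask[150:240,235:280]=g[150:240,235:280]<75
ys,xs=np.nonzero(mask);r=cv2.minAreaRect(np.c_[xs,ys].astype(np.float32));print(r)
for z in (15,30):
  P=onz(rayw(m,cv2.boxPoints(r)),z)
  print(z,P.round(1)); print(P.mean(0))
# row-wise rod centre: bright/dark profile
for y in (20,60,100,130): print(y,g[y,245:275])
top=onz(rayw(m,[[258,0],[257.5,150]]),19);d=top[0]-top[1];print(top,np.degrees(np.arctan2(d[1],d[0])))
print(ctrl.get_obs()["position"])
```

```text
((257.5, 195.5), (65.0, 17.0), 90.0)
15 [[ 483.9 -156.9   15. ]
 [ 480.4 -171.7   15. ]
 [ 419.3 -157.7   15. ]
 [ 423.1 -141.9   15. ]]
[ 451.66606193 -157.06191371   15.        ]
30 [[ 486.4 -157.8   30. ]
 [ 483.1 -171.8   30. ]
 [ 425.5 -158.6   30. ]
 [ 429.  -143.8   30. ]]
[ 456.00701947 -158.01160875   30.        ]
20 [199 202 207 208 210 208 204 184 155 142 147 155 156 151 137 124 117 120
 129 135 132 134 150 175 198 208 210 210 208 210]
60 [204 205 208 203 176 147 134 117 100  92  92 101 105 107 104 104 108 118
 130 132 133 132 130 135 133 133 135 133 133 134]
100 [184 166 145 132 134 137 132 122 105  94  94  98 103 106 106 102 107 121
 128 133 132 135 133 134 136 133 136 135 134 136]
130 [197 186 161 145 138 142 134 123 104  95  96 103 103 108 106 108 111 120
 131 133 136 139 133 137 133 136 135 134 136 134]
[[ 625.70268215 -199.08270535   19.        ]
 [ 494.10135727 -167.1150764    19.        ]] -13.653423272136484
[ 458.07434023 -156.43957293  147.12088118]
```

Call:
apply_moves --commands '[0, 0, 0, 0, 0.1, 3, 9, 0, 0, 0, 0, 0.1, 6, 9, 0, 0, 0, 0, 0.1, 9, 9, 0, 0, 0, 0, 0.1, 11, 9, 0, 0, 0, 0, 0.1, 12.1, 9, 0, 0, 0, 0, 0.1, 12.1, 9, 0, 0, 0, 0, 0.1, 12.1, 9]' --squeeze 55

```text
time_s: 3.42
position: [460.0, -157.2, 29.8]
tcp_rot: [3.142, -0.001, -0.231]
wrist_force: [1.2, 0.6, 0.6]
width: 90.1
```

Call:
apply_moves --commands '[0, 0, 0, -0.2, 0, 0.05, 5, 0, 0, 0, -0.2, 0, 0.05, 3, 0, 0, 0, -0.2, 0, 0.05, 1, 0, 0, 0, -0.2, 0, 0.05, 0, 0, 0, 0, -0.2, 0, 0.05, 0, 0, 0, 0, -0.2, 0, 0.05, 0, 0, 0, 0, -0.2, 0, 0.05, 0, 0, 0, 0, -0.2, 0, 0.05, 0]' --squeeze 55

```text
time_s: 4.08
position: [457.4, -157.1, 28.2]
tcp_rot: [-3.141, 0.0, -0.232]
wrist_force: [0.6, 0.2, 0.3]
width: 41.5
```

Run:
```python
from h import *
o=ctrl.get_obs();print(o)
```

```text
{'time_s': 4.0833, 'joint_positions': array([-4.89436225e-01,  5.78428669e-01,  1.88842460e+00,  1.93075822e-04,
        6.74783223e-01,  1.31348905e+00]), 'qvel': array([-0.002168  ,  0.00287087,  0.00122882, -0.00140098, -0.00063342,
        0.00010035]), 'effort': array([ 5.31612299e-03, -4.46373796e+01, -1.41542414e+01,  3.56052769e-02,
       -6.83440128e-02, -2.33118544e-04]), 'position': array([ 457.42312707, -157.05024636,   28.20534312]), 'tcp_rot': array([-3.14146485e+00,  1.17084708e-05, -2.32279708e-01]), 'wrist_force': array([0.60644404, 0.15230361, 0.27111701]), 'torque': array([-0.03562294,  0.14709253, -0.03484328]), 'width': 41.46990560120578}
```

Call:
apply_moves --commands '[0, 0, 0, 0, 0, 0, 0, 0, 0, 0, 0, 0, 0, 0, 0, 0, 0, 0, 0, 0, 0, 0, 0, 0, 0, 0, 0, 0, 0, 0, 0, 0, 0, 0, 0, 0, 0, 0, 0, 0, 0, 0]' --squeeze 55

```text
time_s: 4.58
position: [457.4, -157.0, 28.1]
tcp_rot: [-3.141, 0.0, -0.232]
wrist_force: [-0.1, 0.7, -0.1]
width: 17.9
```

Call:
apply_moves --commands '[0, 0, 0, 0, 0, -1, 0, 0, 0, 0, 0, 0, -3, 0, 0, 0, 0, 0, 0, -6, 0, 0, 0, 0, 0, 0, -9.5, 0, 0, 0, 0, 0, 0, -13, 0, 0, 0, 0, 0, 0, -16, 0, 0, 0, 0, 0, 0, -18.5, 0, 0, 0, 0, 0, 0, -18.5, 0]'

```text
time_s: 5.25
position: [459.5, -158.0, 219.1]
tcp_rot: [3.139, -0.01, -0.232]
wrist_force: [-0.2, -0.8, -0.3]
width: 17.5
```

Run:
```python
from h import *
o=ctrl.get_obs();print(o["time_s"],o["position"],o["tcp_rot"],o["wrist_force"],o["width"])
import pickle
for i in ("wrist","scene","top"):
  m=ctrl.camera_model(i);a=ctrl.get_image(i);cv2.imwrite(f"pics/{i}3.png",a);pickle.dump(m,open(f"{i}3.pkl","wb"))
```

```text
5.25 [ 459.46014443 -158.01348991  219.06173769] [ 3.13915311 -0.00996864 -0.23205041] [-0.15241095 -0.81815336 -0.30389774] 17.485191050691807
```

View pics/wrist3.png

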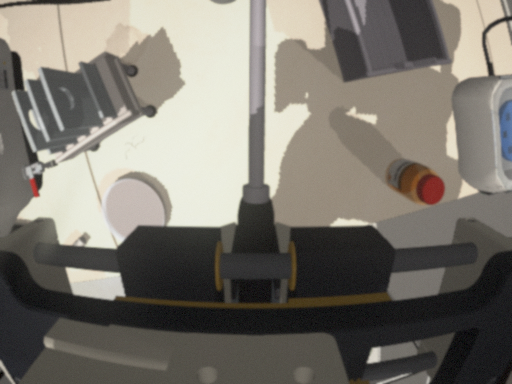

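View pics/scene3.png

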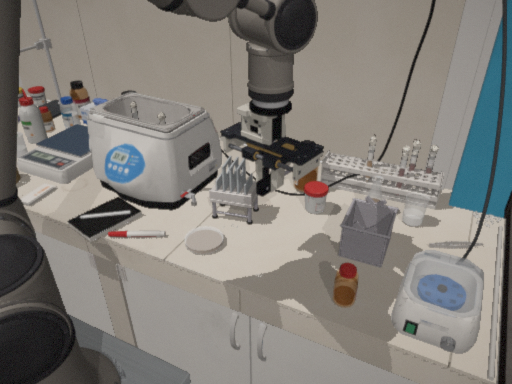

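Run:
```python
from h import *
a=cv2.imread("pics/wrist3.png");cv2.imwrite("pics/w3z.png",cv2.resize(a[30:180,0:190],None,fx=4.2,fy=4.0,interpolation=cv2.INTER_CUBIC))
a=cv2.imread("pics/top0.png");cv2.imwrite("pics/t0z.png",cv2.resize(a[155:210,190:250],None,fx=10,fy=10,interpolation=cv2.INTER_CUBIC))
a=cv2.imread("pics/scene0.png");cv2.imwrite("pics/s0z.png",cv2.resize(a[150:230,200:270],None,fx=7,fy=7,interpolation=cv2.INTER_CUBIC))
```

```text
(no output)
```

View pics/t0z.png

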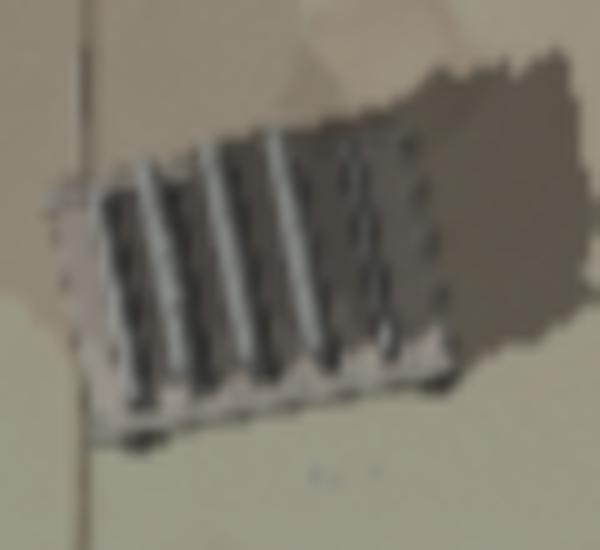

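View pics/s0z.png

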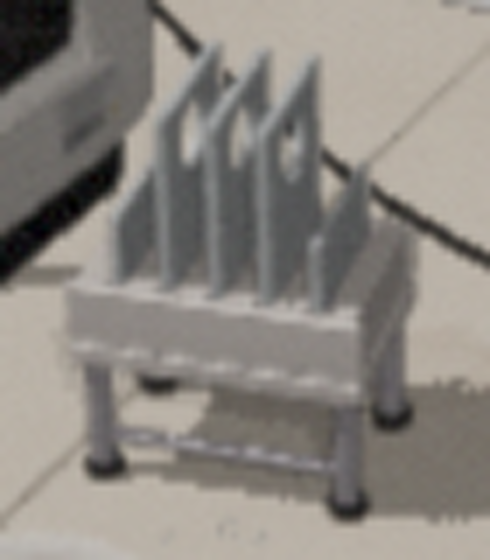

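View pics/w3z.png

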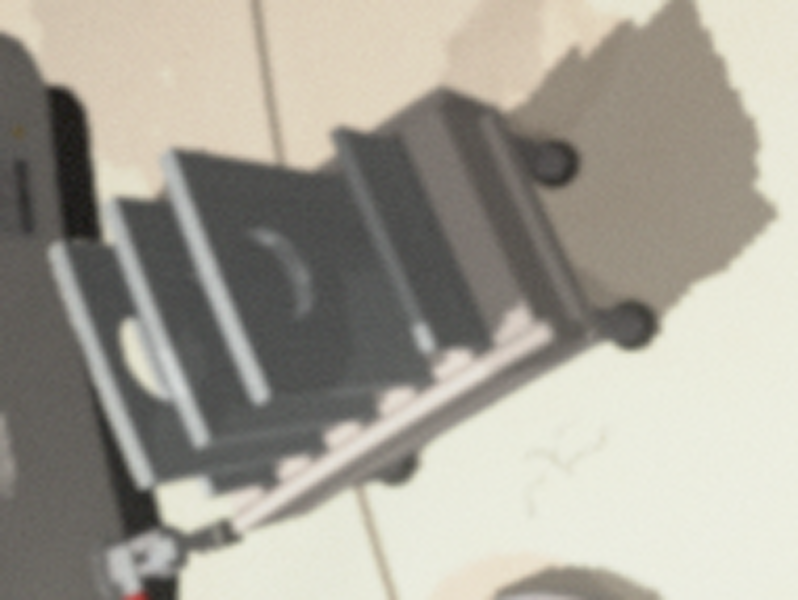

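Run:
```python
from h import *
import pickle
m=ctrl.camera_model("top")
def go(P):
    mid=(P[0::2]+P[1::2])/2; d=P[0::2]-P[1::2]
    for a,b in zip(mid,d): print(a.round(1),np.linalg.norm(b).round(1),"normal yaw",np.degrees(np.arctan2(b[1],b[0]))+90)
z=np.array([[145,163],[182,372],[208,148],[250,365],[275,133],[320,352]],float)
go(onz(ray(m,np.c_[190+(z[:,0]+.5)/10-.5,155+(z[:,1]+.5)/10-.5]),150))
m=pickle.load(open("wrist3.pkl","rb"))
z=np.array([[60,245],[147,486],[113,201],[201,443],[171,153],[261,402]],float)
go(onz(rayw(m,np.c_[(z[:,0]+.5)/4.2-.5,30+(z[:,1]+.5)/4-.5]),150))
# brown bottle & tubes
m=ctrl.camera_model("top")
for z in (120,160): print(onz(ray(m,[[254,110],[268,95]]),z).round())
print(onz(ray(m,[[172,170],[172,210],[118,225]]),170).round())
```

```text
[585.1  15.1 150. ] 57.5 normal yaw 100.47431170871748
[588.1  -2.5 150. ] 59.9 normal yaw 101.31021694501803
[591.9 -20.8 150. ] 60.6 normal yaw 101.88762460146533
[582.8  15.8 150. ] 59.5 normal yaw 99.39775222059004
[586.2  -2.  150. ] 58.4 normal yaw 99.5288463934406
[589.4 -19.7 150. ] 58.7 normal yaw 99.24467635828219
[[ 790. -115.  120.]
 [ 833. -154.  120.]]
[[ 778. -114.  160.]
 [ 820. -152.  160.]]
[[613. 103. 170.]
 [507. 101. 170.]
 [468. 241. 170.]]
```

Run:
```python
from h import *
import pickle
m=pickle.load(open("wrist3.pkl","rb"));a=cv2.imread("pics/wrist3.png")
g=a.max(axis=2).astype(int)
for y in (10,60,120,170,182,190,194,198,205,215): print(y,g[y,240:276])
print(g[170:215,257])
# cam in tool const
Rct=np.array([[0,1,-.001],[-.965,0,-.264],[-.264,.001,.965]]); c=np.array([71.07,.5,-133.7])
K=m["camera_matrix"]
def tool(px,zt):
    px=np.atleast_2d(px).astype(float); v=(px-K[:2,2])/K[0,0]; th=np.linalg.norm(v,axis=1,keepdims=True)
    d=np.c_[v/th*np.sin(th),np.cos(th)]@Rct; return c+d*((zt-c[2])/d[:,2:3])
print(tool([[258,5],[257.5,100],[257,175],[257,185],[257,200]],13).round(1))
```

```text
10 [230 230 231 230 230 229 231 230 224 200 163 145 155 162 166 173 175 179
 178 175 168 160 153 139 132 161 211 227 229 227 227 226 225 224 226 226]
60 [233 235 234 233 234 233 233 232 219 181 155 152 159 167 169 167 170 172
 165 158 151 142 131 123 128 170 220 232 232 233 234 232 232 231 220 187]
120 [235 236 235 234 235 236 236 229 209 151 113 105 104 108 108 109 111 112
 111 111 108 107 100 109 146 198 228 234 235 235 234 233 235 236 233 235]
170 [236 237 237 236 235 235 233 220 179 131 104 103 105 108 107 107 105 108
 108 106 105 100 107 138 189 224 233 236 235 235 235 234 234 234 235 234]
182 [236 236 234 233 232 229 224 204 163 119 103 102 101 103 103 106 108 105
 104 103 105  99 106 142 189 221 228 231 232 234 234 233 233 233 235 235]
190 [233 220 174 127  98  99  96  97 100 101 101  98 102 102 101 104 106 107
 104 100 101  98  95 101  98  93  94  93 112 160 208 230 234 233 229 215]
194 [232 220 177 126  95  94  96  98 100 100 103 102 102 103 102 105 102 100
 100 101  99  99 100  99  95  94  89  94 114 158 207 227 230 221 204 177]
198 [206 154 104  91  92  94  98  99  98  97 102  98 102 102 103 105 101 101
 100  97  98  98  97  96  90  93  90  84  85 107 144 163 163 154 153 155]
205 [ 85  65  58  62  59  60  56  62  58  54  56  57  55  55  56  56  56  55
  52  51  52  51  53  49  51  50  51  48  46  47  50  66  92 127 145 153]
215 [ 58  54  52  54  53  54  53  49  54  51  51  55  49  46  49  51  50  49
  46  41  42  45  45  46  42  45  44  46  46  48  43  45  48  70 110 136]
[108 105 107 109 110 106 109 107 107 108 108 105 105 106 104 106 101  96
  96 100 107 102 103 103 100 101 101 101 101 101 100  98  94  79  64  55
  50  51  52  50  48  50  47  51  49]
[[127.3   2.   13. ]
 [ 77.9   1.8  13. ]
 [ 40.4   1.6  13. ]
 [ 35.3   1.6  13. ]
 [ 27.3   1.6  13. ]]
```

Run:
```python
from h import *
o=ctrl.get_obs();print(o["position"],o["tcp_rot"])
print(plan([457.4,-157,213],-13.3,[545,-205,213],43.5))
print(plan([545,-205,213],43.5,[632.7,-248,190],100.5))
```

```text
[ 456.88192806 -156.75649495  213.01080421] [-3.14133819e+00  5.60047939e-04 -2.32200672e-01]
[ 0.     0.    -0.991  9.629  2.656  0.   ]
[ 0.     0.    -0.995  3.402  9.156  2.3  ]
```

Call:
apply_moves --commands '[0, 0, -0.1, 1, 0.3, 0, 0, 0, 0, -0.22, 2.2, 0.6, 0, 0, 0, 0, -0.34, 3.4, 0.9, 0, 0, 0, 0, -0.46, 4.6, 1.3, 0, 0, 0, 0, -0.58, 5.8, 1.6, 0, 0, 0, 0, -0.7, 7, 1.9, 0, 0, 0, 0, -0.82, 8.2, 2.3, 0, 0, 0, 0, -0.94, 9.6, 2.65, 0, 0]'

```text
time_s: 6.07
position: [544.2, -204.7, 211.0]
tcp_rot: [-3.137, 0.002, 0.714]
wrist_force: [0.6, 0.5, -1.2]
width: 17.4
```

Run:
```python
from h import *
o=ctrl.get_obs();print(o["position"],o["tcp_rot"],o["joint_positions"])
print(plan([545,-205,213],-13.3+np.degrees(.94),[632.7,-248,190],100.8))
```

```text
[ 544.16254311 -204.73564537  210.99589276] [-3.13729503e+00  1.61127053e-03  7.13680605e-01] [-4.91660401e-01  4.80541608e-01  1.42228640e+00  3.27454342e-05
  1.24335428e+00  3.65448180e-01]
[ 0.     0.    -1.051  3.867  8.969  2.3  ]
```

Call:
apply_moves --commands '[0, 0, -0.12, 0.4, 1, 0.2, 0, 0, 0, -0.24, 0.9, 2, 0.5, 0, 0, 0, -0.36, 1.3, 3.1, 0.8, 0, 0, 0, -0.48, 1.8, 4.1, 1.1, 0, 0, 0, -0.6, 2.2, 5.1, 1.4, 0, 0, 0, -0.72, 2.6, 6.1, 1.7, 0, 0, 0, -0.84, 3.1, 7.2, 2, 0, 0, 0, -0.94, 3.5, 8.2, 2.3, 0]'

```text
time_s: 6.73
position: [624.3, -244.2, 187.5]
tcp_rot: [-3.138, -0.002, 1.654]
wrist_force: [-0.4, 0.2, -0.5]
width: 17.5
```

Call:
apply_moves --commands '[0, 0, -0.08, 0, 0.7, 0, 0, 0, 0, -0.11, 0, 1, 0, 0, 0, 0, -0.11, 0, 1, 0, 0, 0, 0, -0.11, 0, 1, 0, 0]'

```text
time_s: 7.07
position: [634.0, -243.4, 188.1]
tcp_rot: [-3.139, -0.002, 1.757]
wrist_force: [0.4, -0.0, -1.3]
width: 17.4
```

Run:
```python
from h import *
import pickle
o=ctrl.get_obs();print(o["time_s"],o["position"],o["tcp_rot"],o["joint_positions"])
for i in ("wrist","scene","top"):
  m=ctrl.camera_model(i);a=ctrl.get_image(i);cv2.imwrite(f"pics/{i}4.png",a);pickle.dump(m,open(f"{i}4.pkl","wb"))
a=cv2.imread("pics/top4.png");cv2.imwrite("pics/t4z.png",cv2.resize(a[145:235,190:300],None,fx=6,fy=6,interpolation=cv2.INTER_CUBIC))
```

```text
7.0667 [ 633.95372872 -243.35036508  188.13196296] [-3.13877859e+00 -2.20925979e-03  1.75674490e+00] [-4.79265301e-01  6.79595477e-01  1.13127303e+00  1.32853933e-06
  1.33430182e+00 -6.65217300e-01]
```

View pics/wrist4.png

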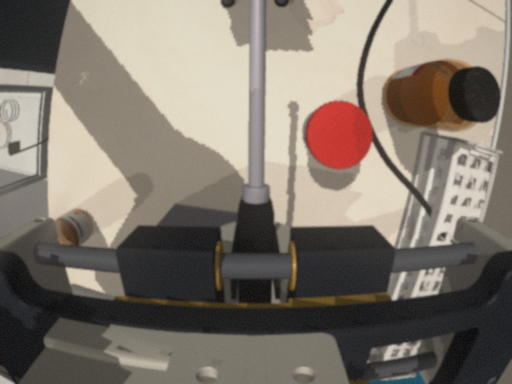

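View pics/scene4.png

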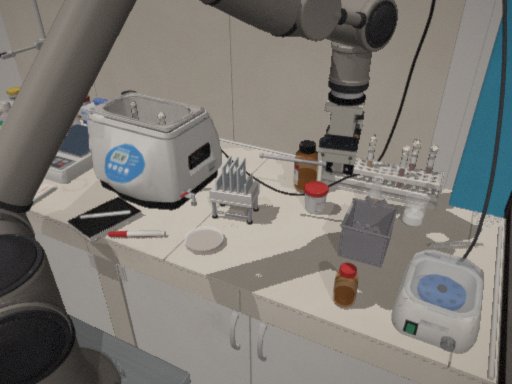

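View pics/t4z.png

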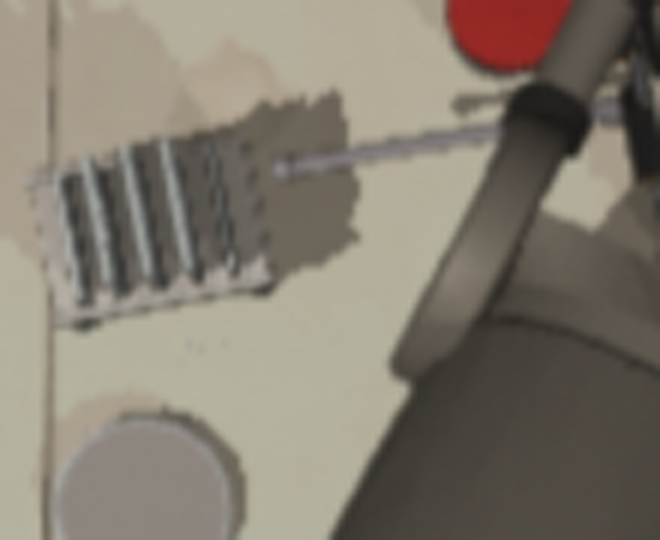

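```bash
cat >> h.py <<'E'
def tri(r1,r2):
    (c1,d1),(c2,d2)=r1,r2; d1=d1[0]/np.linalg.norm(d1[0]);d2=d2[0]/np.linalg.norm(d2[0])
    A=np.c_[d1,-d2]; s=np.linalg.lstsq(A,c2-c1,rcond=None)[0]
    p,q=c1+s[0]*d1,c2+s[1]*d2; return (p+q)/2,np.linalg.norm(p-q)
E
python3 - <<'E'
from h import *
a=cv2.imread("pics/scene4.png");cv2.imwrite("pics/s4z.png",cv2.resize(a[135:225,195:335],None,fx=5.5,fy=5.5,interpolation=cv2.INTER_CUBIC))
E
```

```text
(no output)
```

View pics/s4z.png

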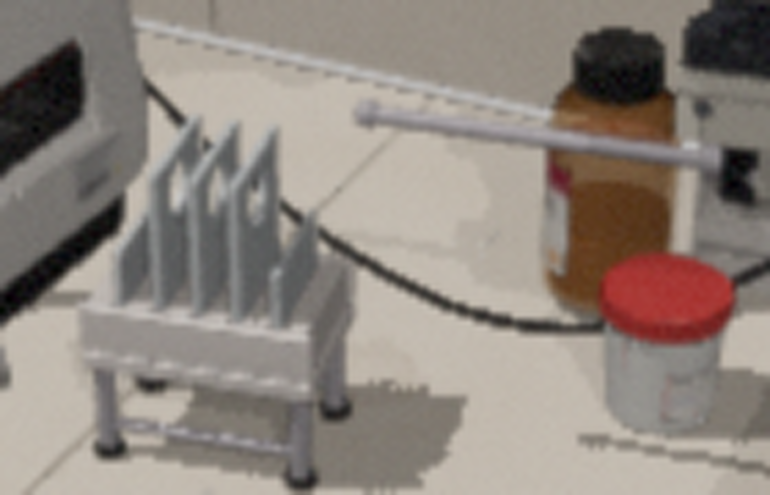

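Run:
```python
from h import *
t=ctrl.camera_model("top");s=ctrl.camera_model("scene")
u=lambda x,k,o:(x+.5)/k-.5+o
b=tri(ray(t,[[u(284,6,190),u(169,6,145)]]),ray(s,[[u(366,5.5,195),u(113,5.5,135)]]));print(b)
# hole of near plate in scene; plate plane normal yaw 100.5 through (590.8,-20.3)
n=np.array([np.cos(np.radians(100.5)),np.sin(np.radians(100.5)),0])
for c0,px in (((590.5,-20.5,130),(260,203)),((587.2,-2.3,130),(220,197)),((584,15.5,130),(180,192))):
  c,d=ray(s,[[u(px[0],5.5,195),u(px[1],5.5,135)]]); p=c+d[0]*((np.array(c0)-n*2-c)@n)/(d[0]@n); print(p)
  print("expected hole px",(proj(s,c0)-[195,135])*5.5)
o=ctrl.get_obs();print(o["position"],o["tcp_rot"])
y=o["tcp_rot"][2]
for dd in (180,106): print("pred",o["position"]+dd*np.array([np.cos(y),np.sin(y),0])-[0,0,13])
# rod direction from top at z175
P=onz(ray(t,[[u(284,6,190),u(169,6,145)],[u(490,6,190),u(132,6,145)]]),174);d=P[0]-P[1];print(P,np.degrees(np.arctan2(d[1],d[0])))
```

```text
(array([604.57940372, -67.4833917 , 172.92226445]), np.float64(3.00048338921939))
[586.58524396 -23.25961768 126.9449024 ]
expected hole px [[256.33273577 189.26518507]]
[583.45947837  -5.02732524 126.91139372]
expected hole px [[216.29365777 183.45547917]]
[578.86618486  12.51444307 127.32043917]
expected hole px [[177.50787171 177.7957004 ]]
[ 634.14137778 -243.60533502  189.56219231] [-3.14055908e+00 -8.20780921e-04  1.75693780e+00]
pred [600.82906397 -66.71471981 176.56219231]
pred [ 614.52412631 -139.43641717  176.56219231]
[[ 605.13818098  -68.83794661  174.        ]
 [ 621.65195451 -159.31757497  174.        ]] 100.34341788438842
```

Call:
apply_moves --commands '[0, 0, 0, 0, -0.1, 0.8, 0, 0, 0, 0, 0, -0.2, 2, 0, 0, 0, 0, 0, -0.3, 3.2, 0, 0, 0, 0, 0, -0.4, 4.2, 0, 0, 0, 0, 0, -0.47, 4.6, 0, 0, 0, 0, 0, -0.47, 4.6, 0, 0, 0, 0, 0, -0.47, 4.6, 0, 0, 0, 0, 0, -0.47, 4.6, 0]'

```text
time_s: 7.88
position: [630.4, -244.8, 145.0]
tcp_rot: [3.14, 0.001, 1.758]
wrist_force: [0.3, 0.4, -0.2]
width: 17.8
```

Run:
```python
from h import *
import pickle
o=ctrl.get_obs();print(o["time_s"],o["position"],o["tcp_rot"])
for i in ("wrist","scene","top"):
  m=ctrl.camera_model(i);a=ctrl.get_image(i);cv2.imwrite(f"pics/{i}5.png",a)
a=cv2.imread("pics/top5.png");cv2.imwrite("pics/t5z.png",cv2.resize(a[150:215,190:280],None,fx=8.5,fy=8.5,interpolation=cv2.INTER_CUBIC))
a=cv2.imread("pics/scene5.png");cv2.imwrite("pics/s5z.png",cv2.resize(a[135:225,195:335],None,fx=5.5,fy=5.5,interpolation=cv2.INTER_CUBIC))
```

```text
7.8833 [ 630.40150081 -244.79863755  144.96974404] [3.14039704e+00 8.08136569e-04 1.75771752e+00]
```

View pics/t5z.png

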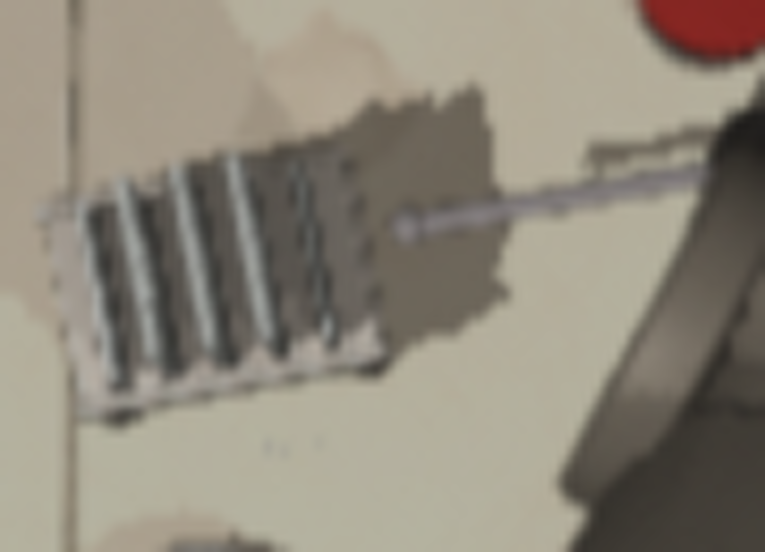

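View pics/s5z.png

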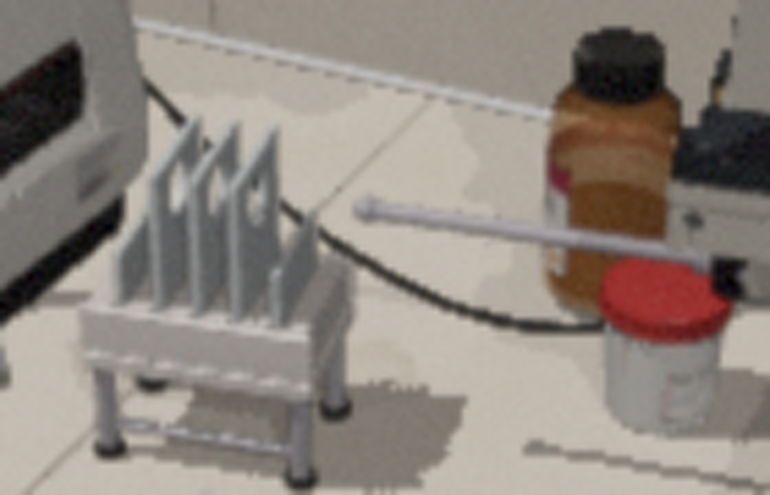

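Run:
```python
from h import *
t=ctrl.camera_model("top");s=ctrl.camera_model("scene")
u=lambda p,k,ox,oy:[[(p[0]+.5)/k-.5+ox,(p[1]+.5)/k-.5+oy]]
T=lambda p,z:onz(ray(t,u(p,8.5,190,150)),z)[0]
print("tri",tri(ray(t,u((407,229),8.5,190,150)),ray(s,u((366,210),5.5,195,135))))
b=T((407,229),131);q=T((700,173),131);d=b-q;ry=np.degrees(np.arctan2(d[1],d[0]));print(b,q,ry)
for e in (((124,187),(156,365)),((178,170),(214,352)),((233,160),(272,342))):
  A,B=T(e[0],150),T(e[1],150);c=(A+B)/2;w=A-B
  v=c-b; r=d/np.linalg.norm(d); print(c.round(1),np.linalg.norm(w).round(1),np.degrees(np.arctan2(w[1],w[0]))+90,"along",v[:2]@r[:2],"lat(left+)",r[0]*v[1]-r[1]*v[0])
print(ctrl.get_obs()["position"])
```

```text
tri (array([600.60794685, -68.55837382, 127.87218041]), np.float64(1.2761423350253736))
[600.51987478 -69.19896341 131.        ] [ 618.88585426 -163.91939653  131.        ] 100.97329768749324
[583.1  14.8 150. ] 57.6 100.62526838456225 along 85.73249949085277 lat(left+) 1.0745483415516937
[587.9  -2.9 150. ] 59.1 101.54137812746953 along 67.47619357871184 lat(left+) -0.27336156638375897
[591.2 -20.8 150. ] 59.3 102.36805141358198 along 49.33991988974194 lat(left+) -0.02446216926860778
[ 630.35022024 -244.71920535  144.92708838]
```

Call:
apply_moves --commands '[0, 0, 0, 0.7, 0, 0.1, 0, 0, 0, 0, 1.7, 0, 0.1, 0, 0, 0, 0, 2.7, 0, 0.1, 0, 0, 0, 0, 3.7, 0, 0.1, 0, 0, 0, 0, 4.7, 0, 0.1, 0, 0, 0, 0, 5.7, 0, 0.1, 0, 0, 0, 0, 6.7, 0, 0.1, 0, 0, 0, 0, 7.2, 0, 0.1, 0]'

```text
time_s: 8.7
position: [616.4, -172.0, 143.3]
tcp_rot: [-3.142, -0.001, 1.759]
wrist_force: [0.9, -0.1, -0.8]
width: 17.9
```

Run:
```python
from h import *
o=ctrl.get_obs();print(o["time_s"],o["position"],o["tcp_rot"],o["wrist_force"])
for i in ("scene","top"):
  a=ctrl.get_image(i);cv2.imwrite(f"pics/{i}6.png",a)
a=cv2.imread("pics/top6.png");b=cv2.imread("pics/scene6.png")
cv2.imwrite("pics/c6.png",np.vstack([cv2.resize(a[150:215,190:290],(600,390),interpolation=cv2.INTER_CUBIC)[:290],cv2.resize(b[150:225,195:315],(480,300),interpolation=cv2.INTER_CUBIC)[:, :].copy() if 0 else cv2.resize(b[150:212,195:319],(600,300),interpolation=cv2.INTER_CUBIC)]))
```

```text
8.7 [ 616.37016625 -171.98893383  143.32931255] [-3.14152471e+00 -5.01611971e-04  1.75887592e+00] [ 0.91041711 -0.07854109 -0.84976991]
```

View pics/c6.png

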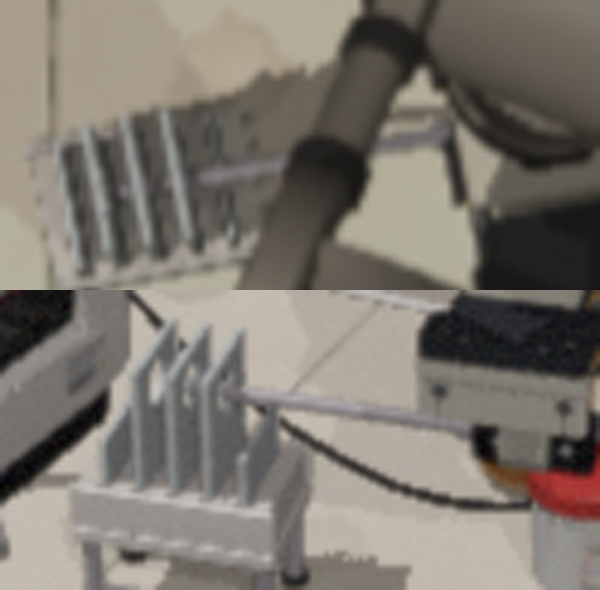

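Call:
apply_moves --commands '[0, 0, 0, 0.8, 0, 0, 0, 0, 0, 0, 1.8, 0, 0, 0, 0, 0, 0, 2.8, 0, 0, 0, 0, 0, 0, 3.8, 0, 0, 0, 0, 0, 0, 4.8, 0, 0, 0, 0, 0, 0, 5.8, 0, 0, 0, 0, 0, 0, 6.5, 0, 0, 0, 0, 0, 0, 6.8, 0, 0, 0]'

```text
time_s: 9.47
position: [603.7, -105.5, 143.3]
tcp_rot: [-3.142, -0.0, 1.759]
wrist_force: [-0.6, 0.1, -0.7]
width: 17.9
```

Call:
apply_moves --commands '[0, 0, 0, 0, 0, 0, 0, 0, 0, 0, 0, 0, 0, 0]'

```text
time_s: 9.63
position: [604.1, -107.0, 143.3]
tcp_rot: [3.141, 0.0, 1.758]
wrist_force: [0.1, -0.1, 0.0]
width: 17.7
```

Run:
```python
from h import *
o=ctrl.get_obs();print(o["time_s"],o["position"],o["tcp_rot"],o["wrist_force"])
for i in ("scene","top","wrist"):
  a=ctrl.get_image(i);cv2.imwrite(f"pics/{i}7.png",a)
a=cv2.imread("pics/top7.png");b=cv2.imread("pics/scene7.png")
cv2.imwrite("pics/c7.png",np.vstack([cv2.resize(a[150:215,190:290],(600,390),interpolation=cv2.INTER_CUBIC)[:290],cv2.resize(b[150:212,195:319],(600,300),interpolation=cv2.INTER_CUBIC)]))
```

```text
9.6333 [ 604.08690014 -107.04105061  143.30319239] [3.14134369e+00 2.92602236e-04 1.75811715e+00] [ 0.12570291 -0.14420761  0.02952211]
```

View pics/c7.png

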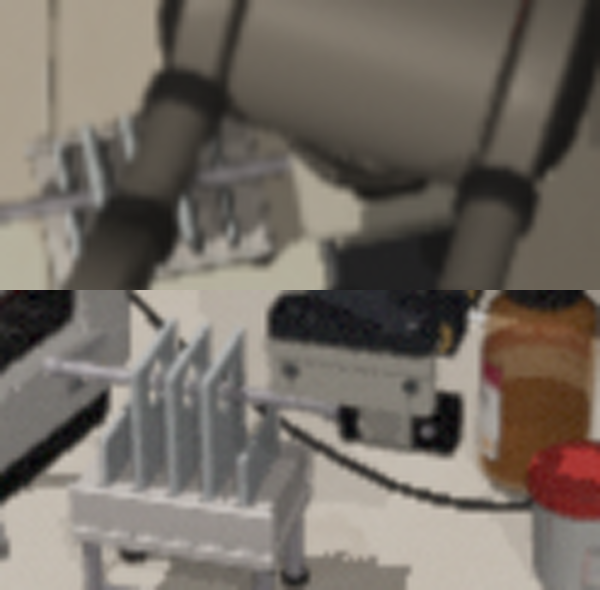

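View pics/wrist7.png

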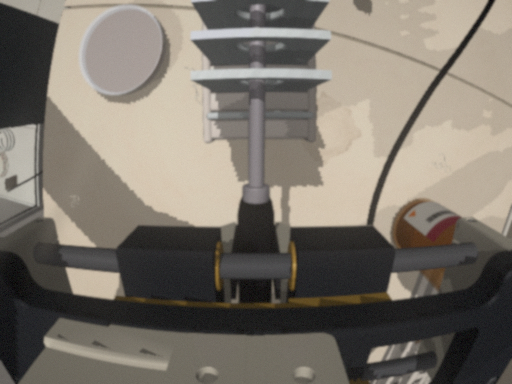

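Call:
apply_moves --commands '[0, 0, 0, 0, 0, -0.3, 0, 0, 0, 0, 0, 0, -0.6, 0, 0, 0, 0, 0, 0, -0.9, 0, 0, 0, 0, 0, 0, -1.2, 0, 0, 0, 0, 0, 0, -1.5, 0, 0, 0, 0, 0, 0, -1.8, 0, 0, 0, 0, 0, 0, -2.1, 0, 0, 0, 0, 0, 0, -2.4, 0]'

```text
time_s: 10.45
position: [603.9, -107.0, 167.5]
tcp_rot: [-3.142, -0.0, 1.758]
wrist_force: [0.0, -0.6, -2.0]
width: 18.0
```

Call:
apply_moves --commands '[0, 0, 0, 0, 0, -0.4, 0, 0, 0, 0, 0, 0, -0.9, 0, 0, 0, 0, 0, 0, -1.5, 0, 0, 0, 0, 0, 0, -2.1, 0, 0, 0, 0, 0, 0, -2.7, 0, 0, 0, 0, 0, 0, -3.3, 0, 0, 0, 0, 0, 0, -3.8, 0, 0, 0, 0, 0, 0, -4.2, 0]'

```text
time_s: 11.12
position: [604.1, -107.1, 210.0]
tcp_rot: [3.141, 0.0, 1.758]
wrist_force: [0.2, -0.5, -2.6]
width: 17.7
```

Run:
```python
from h import *
o=ctrl.get_obs();print(o["time_s"],o["position"],o["tcp_rot"],o["wrist_force"],o["torque"])
for i in ("scene","wrist"):
  a=ctrl.get_image(i);cv2.imwrite(f"pics/{i}8.png",a)
b=cv2.imread("pics/scene8.png")
cv2.imwrite("pics/c8.png",cv2.resize(b[120:225,180:330],None,fx=5,fy=5,interpolation=cv2.INTER_CUBIC))
```

```text
11.1167 [ 604.10659294 -107.05713596  210.04207905] [3.14093506e+00 2.70968181e-04 1.75785880e+00] [ 0.17517121 -0.53911211 -2.6272803 ] [-0.30543341 -0.00037269 -0.02242358]
```

View pics/c8.png

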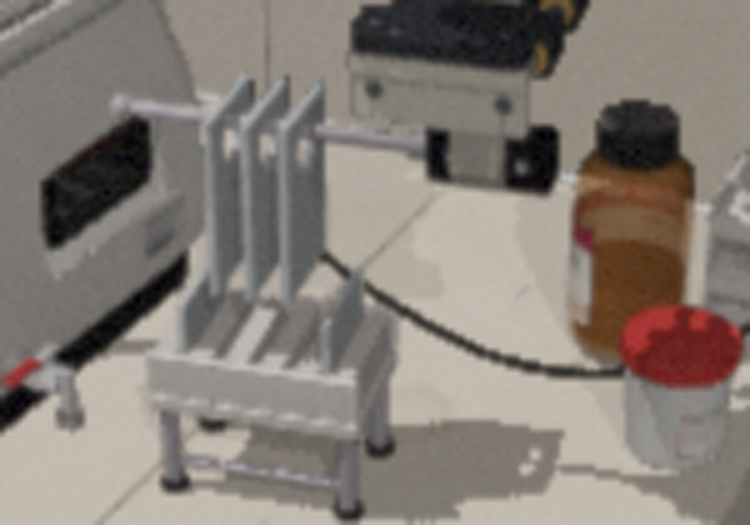

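View pics/wrist8.png

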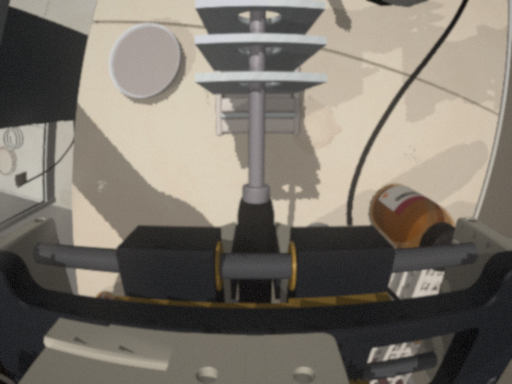

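Run:
```python
from h import *
a=cv2.imread("pics/top0.png");cv2.imwrite("pics/tk.png",cv2.resize(a[148:206,303:358],None,fx=10,fy=10,interpolation=cv2.INTER_CUBIC))
a=cv2.imread("pics/scene0.png");cv2.imwrite("pics/tks.png",cv2.resize(a[190:270,330:405],None,fx=7,fy=7,interpolation=cv2.INTER_CUBIC))
```

```text
(no output)
```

View pics/tk.png

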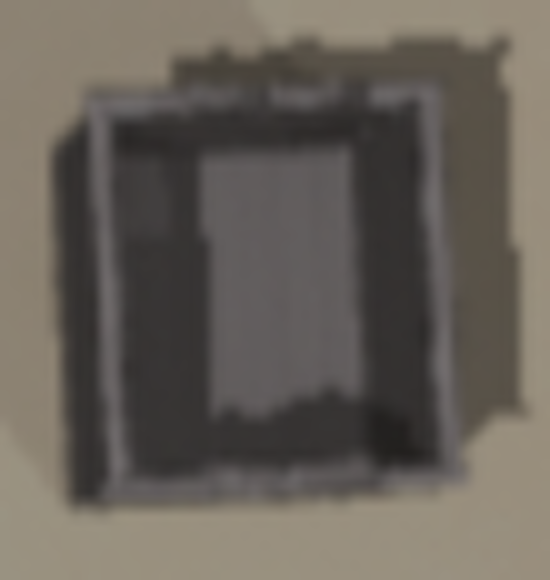

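View pics/tks.png

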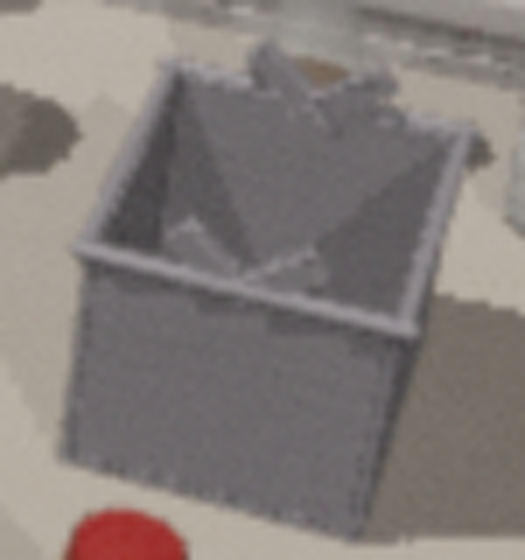

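Call:
apply_moves --commands '[0, 0, 0, 0, 0, -0.3, 0, 0, 0, 0, 0, 0, -0.8, 0, 0, 0, 0, 0, 0, -1.4, 0, 0, 0, 0, 0, 0, -2, 0, 0, 0, 0, 0, 0, -2.5, 0, 0, 0, 0, 0, 0, -2.8, 0]'

```text
time_s: 11.72
position: [604.3, -107.1, 238.4]
tcp_rot: [3.14, 0.001, 1.758]
wrist_force: [-0.5, 0.3, -3.1]
width: 17.8
```

Run:
```python
from h import *
t=ctrl.camera_model("top");s=ctrl.camera_model("scene")
U=lambda p,k,ox,oy:[[(p[0]+.5)/k-.5+ox,(p[1]+.5)/k-.5+oy]]
C=[onz(ray(t,U(p,10,303,148)),85)[0] for p in ((98,101),(430,93),(453,472),(120,489))]
C=np.array(C);print(C.round(1),C.mean(0))
for i in range(4):
  d=C[(i+1)%4]-C[i];print(np.linalg.norm(d).round(1),np.degrees(np.arctan2(d[1],d[0])).round(1))
# scene: rim corners
S=np.array([onz(ray(s,U(p,7,330,190)),85)[0] for p in ((170,68),(470,130),(410,328),(85,250))]);print(S.round(1),S.mean(0))
for i in range(4):
  d=S[(i+1)%4]-S[i];print(np.linalg.norm(d).round(1),np.degrees(np.arctan2(d[1],d[0])).round(1))
# V vertices: back (318,115)? front(245,275)
print(onz(ray(s,U((318,105),7,330,190)),92),onz(ray(s,U((243,272),7,330,190)),92))
```

```text
[[ 661.2 -283.7   85. ]
 [ 663.7 -379.7   85. ]
 [ 554.1 -384.2   85. ]
 [ 549.1 -288.7   85. ]] [ 607.00175501 -334.09241369   85.        ]
96.0 -88.5
109.7 -177.6
95.7 93.0
112.2 2.5
[[ 652.7 -283.2   85. ]
 [ 660.5 -379.7   85. ]
 [ 549.  -385.7   85. ]
 [ 543.  -288.8   85. ]] [ 601.28835101 -334.32063199   85.        ]
96.8 -85.4
111.6 -176.9
97.0 93.6
109.8 2.9
[[ 642.181876   -334.12712903   92.        ]] [[ 544.25277252 -336.31270753   92.        ]]
```

```bash
cat > traj.py <<'E'
from h import *
p=np.array([604.2,-107.1,238.3]);yw=100.72
D=lambda y:np.array([np.cos(np.radians(y)),np.sin(np.radians(y)),0])
m0=p+106*D(yw); m1=np.array([604.5,-334.2,238.3]);y1=2.6
N=40;k=0
for call in range(5):
    A=Rdown(yw);rows=[]
    for j in range(8):
        k+=1;f=k/N;f=f**3*(10-15*f+6*f*f)
        y=yw_t=100.72+(y1-100.72)*f; tp=m0+(m1-m0)*f-106*D(y)
        d=A.T@(tp-p)/10; r=[0,0,round(np.radians(yw-y),3),round(d[0],2),round(d[1],2),0,0]; rows+=r
    print(rows)
    p=p+A@np.array([rows[-4],rows[-3],0])*10; yw=yw-np.degrees(rows[-5])
    print("->",p.round(1),round(yw,2))
E
python3 traj.py; python3 -c "
from rig import ctrl;o=ctrl.get_obs();print(o['position'],o['tcp_rot'])"
```

```text
[0, 0, np.float64(0.0), np.float64(-0.0), np.float64(-0.0), 0, 0, 0, 0, np.float64(0.002), np.float64(-0.04), np.float64(-0.03), 0, 0, 0, 0, np.float64(0.006), np.float64(-0.12), np.float64(-0.08), 0, 0, 0, 0, np.float64(0.015), np.float64(-0.28), np.float64(-0.19), 0, 0, 0, 0, np.float64(0.027), np.float64(-0.52), np.float64(-0.36), 0, 0, 0, 0, np.float64(0.046), np.float64(-0.87), np.float64(-0.59), 0, 0, 0, 0, np.float64(0.069), np.float64(-1.31), np.float64(-0.9), 0, 0, 0, 0, np.float64(0.099), np.float64(-1.85), np.float64(-1.29), 0, 0]
-> [ 595.  -127.7  238.3] 95.05
[0, 0, np.float64(0.036), np.float64(-0.69), np.float64(-0.4), 0, 0, 0, 0, np.float64(0.078), np.float64(-1.48), np.float64(-0.87), 0, 0, 0, 0, np.float64(0.126), np.float64(-2.37), np.float64(-1.4), 0, 0, 0, 0, np.float64(0.18), np.float64(-3.32), np.float64(-2.0), 0, 0, 0, 0, np.float64(0.24), np.float64(-4.34), np.float64(-2.64), 0, 0, 0, 0, np.float64(0.304), np.float64(-5.4), np.float64(-3.33), 0, 0, 0, 0, np.float64(0.372), np.float64(-6.49), np.float64(-4.06), 0, 0, 0, 0, np.float64(0.445), np.float64(-7.58)
[... 1177 characters left out ...]
, 0, 0]
-> [ 498.5 -330.3  238.3] 8.3
[0, 0, np.float64(0.03), np.float64(-0.05), np.float64(0.26), 0, 0, 0, 0, np.float64(0.054), np.float64(-0.08), np.float64(0.46), 0, 0, 0, 0, np.float64(0.072), np.float64(-0.09), np.float64(0.62), 0, 0, 0, 0, np.float64(0.085), np.float64(-0.1), np.float64(0.73), 0, 0, 0, 0, np.float64(0.093), np.float64(-0.11), np.float64(0.81), 0, 0, 0, 0, np.float64(0.098), np.float64(-0.11), np.float64(0.85), 0, 0, 0, 0, np.float64(0.099), np.float64(-0.11), np.float64(0.86), 0, 0, 0, 0, np.float64(0.1), np.float64(-0.11), np.float64(0.86), 0, 0]
-> [ 498.6 -339.   238.3] 2.57
[ 604.26328433 -107.11213478  238.35733876] [3.14031872e+00 5.76828927e-04 1.75778491e+00]
```

Call:
apply_moves --commands '[0, 0, 0.002, -0.04, -0.03, 0, 0, 0, 0, 0.006, -0.12, -0.08, 0, 0, 0, 0, 0.015, -0.28, -0.19, 0, 0, 0, 0, 0.027, -0.52, -0.36, 0, 0, 0, 0, 0.046, -0.87, -0.59, 0, 0, 0, 0, 0.069, -1.31, -0.9, 0, 0, 0, 0, 0.099, -1.85, -1.29, 0, 0]'

```text
time_s: 12.3
position: [594.5, -128.1, 237.1]
tcp_rot: [-3.141, -0.0, 1.656]
wrist_force: [0.4, 0.2, -2.8]
width: 17.8
```

Call:
apply_moves --commands '[0, 0, 0.036, -0.69, -0.4, 0, 0, 0, 0, 0.078, -1.48, -0.87, 0, 0, 0, 0, 0.126, -2.37, -1.4, 0, 0, 0, 0, 0.18, -3.32, -2, 0, 0, 0, 0, 0.24, -4.34, -2.64, 0, 0, 0, 0, 0.304, -5.4, -3.33, 0, 0, 0, 0, 0.372, -6.49, -4.06, 0, 0, 0, 0, 0.445, -7.58, -4.8, 0, 0]'

```text
time_s: 12.97
position: [552.8, -208.5, 237.2]
tcp_rot: [-3.141, 0.0, 1.208]
wrist_force: [1.1, -1.0, -2.5]
width: 18.3
```

Call:
apply_moves --commands '[0, 0, 0.075, -1.31, -0.2, 0, 0, 0, 0, 0.153, -2.59, -0.41, 0, 0, 0, 0, 0.232, -3.84, -0.61, 0, 0, 0, 0, 0.312, -5.03, -0.8, 0, 0, 0, 0, 0.392, -6.15, -0.97, 0, 0, 0, 0, 0.472, -7.21, -1.11, 0, 0, 0, 0, 0.549, -8.18, -1.22, 0, 0, 0, 0, 0.625, -9.08, -1.29, 0, 0]'

```text
time_s: 13.63
position: [508.8, -289.0, 237.2]
tcp_rot: [-3.141, 0.0, 0.582]
wrist_force: [0.7, -0.7, -2.0]
width: 17.9
```

Call:
apply_moves --commands '[0, 0, 0.072, -0.68, 0.44, 0, 0, 0, 0, 0.141, -1.27, 0.87, 0, 0, 0, 0, 0.205, -1.78, 1.27, 0, 0, 0, 0, 0.264, -2.21, 1.65, 0, 0, 0, 0, 0.318, -2.58, 2, 0, 0, 0, 0, 0.366, -2.87, 2.33, 0, 0, 0, 0, 0.408, -3.12, 2.62, 0, 0, 0, 0, 0.444, -3.31, 2.88, 0, 0]'

```text
time_s: 14.3
position: [497.4, -331.0, 237.1]
tcp_rot: [-3.141, 0.0, 0.14]
wrist_force: [0.1, 0.7, -2.2]
width: 17.5
```

Call:
apply_moves --commands '[0, 0, 0.03, -0.05, 0.26, 0, 0, 0, 0, 0.054, -0.08, 0.46, 0, 0, 0, 0, 0.072, -0.09, 0.62, 0, 0, 0, 0, 0.085, -0.1, 0.73, 0, 0, 0, 0, 0.093, -0.11, 0.81, 0, 0, 0, 0, 0.098, -0.11, 0.85, 0, 0, 0, 0, 0.1, -0.11, 0.86, 0, 0, 0, 0, 0.1, -0.11, 0.86, 0, 0]'

```text
time_s: 14.97
position: [498.4, -338.8, 237.2]
tcp_rot: [-3.141, -0.0, 0.045]
wrist_force: [0.4, -0.4, -3.2]
width: 17.6
```

Run:
```python
from h import *
import pickle
o=ctrl.get_obs();print(o["time_s"],o["position"],o["tcp_rot"],o["wrist_force"],o["torque"])
for i in ("scene","wrist","top"):
  pickle.dump(ctrl.camera_model(i),open(f"{i}9.pkl","wb"))
  a=ctrl.get_image(i);cv2.imwrite(f"pics/{i}9.png",a)
b=cv2.imread("pics/scene9.png")
cv2.imwrite("pics/c9.png",cv2.resize(b[130:290,290:450],None,fx=3.7,fy=3.7,interpolation=cv2.INTER_CUBIC))
b=cv2.imread("pics/top9.png")
cv2.imwrite("pics/d9.png",cv2.resize(b[130:270,270:410],None,fx=4,fy=4,interpolation=cv2.INTER_CUBIC))
```

```text
14.9667 [ 498.40796834 -338.80160572  237.17263978] [-3.14142283e+00 -1.43831623e-06  4.48730369e-02] [ 0.37075334 -0.39405878 -3.23904576] [-0.0603111   0.34162488  0.0194625 ]
```

View pics/c9.png

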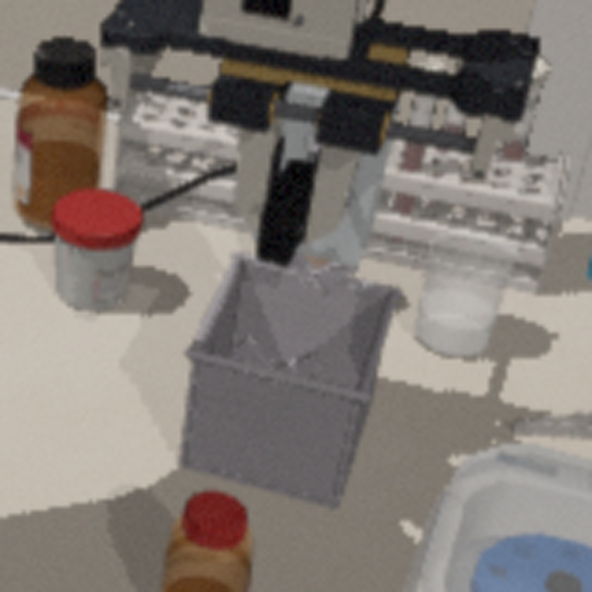

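View pics/d9.png

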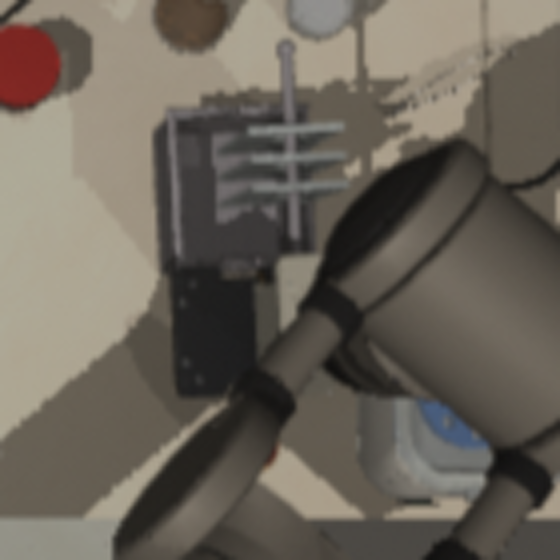

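View pics/wrist9.png

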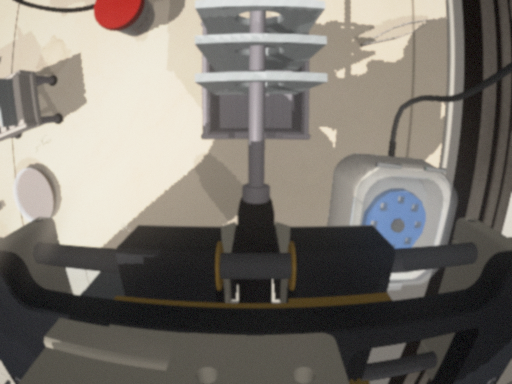

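Run:
```python
from h import *
import pickle
a=cv2.imread("pics/wrist9.png");cv2.imwrite("pics/w9z.png",cv2.resize(a[0:150,185:335],None,fx=4,fy=4,interpolation=cv2.INTER_CUBIC))
t=pickle.load(open("top9.pkl","rb"))
U=lambda p,k,ox,oy:[[(p[0]+.5)/k-.5+ox,(p[1]+.5)/k-.5+oy]]
A=onz(ray(t,U((286,47),4,270,130)),224)[0];B=onz(ray(t,U((294,232),4,270,130)),224)[0]
d=A-B;print(A,B,np.degrees(np.arctan2(d[1],d[0])), "mid",A-74*d/np.linalg.norm(d))
m=pickle.load(open("wrist9.pkl","rb"))
P=onz(rayw(m,[[203,137],[310,137]]),85);print(P,P.mean(0))
```

```text
[ 678.49705189 -332.50451301  224.        ] [ 561.43020299 -335.46513656  224.        ] 1.4487028998918592 mid [ 604.52070521 -334.37537668  224.        ]
[[ 545.16627252 -285.39356632   85.        ]
 [ 549.9426472  -388.96415322   85.        ]] [ 547.55445986 -337.17885977   85.        ]
```

View pics/w9z.png

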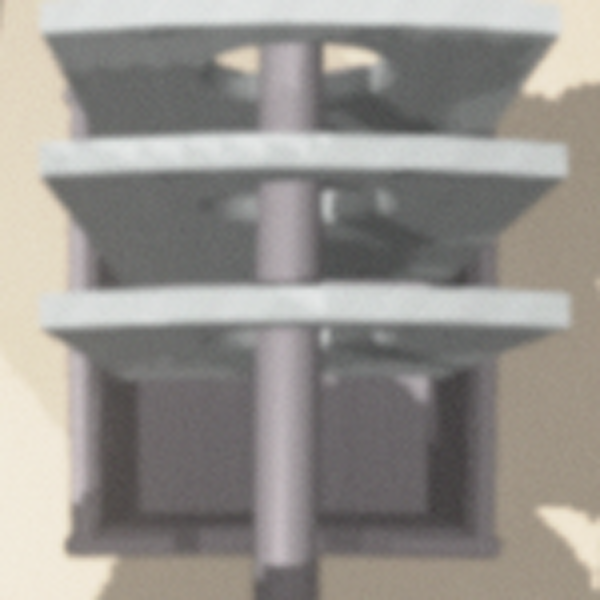

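Call:
apply_moves --commands '[0, 0, 0, 0.05, 0, 0.2, 0, 0, 0, 0, 0.1, 0, 0.8, 0, 0, 0, 0, 0.2, 0, 1.6, 0, 0, 0, 0, 0.25, 0, 2.5, 0, 0, 0, 0, 0.25, 0, 3.5, 0, 0, 0, 0, 0.25, 0, 4.5, 0, 0, 0, 0, 0.25, 0, 5.5, 0, 0, 0, 0, 0.25, 0, 6.5, 0]'

```text
time_s: 15.78
position: [500.7, -338.7, 170.8]
tcp_rot: [-3.141, 0.001, 0.045]
wrist_force: [0.1, 0.6, -3.3]
width: 17.6
```

Call:
apply_moves --commands '[0, 0, 0, 0, 0, 1, 0, 0, 0, 0, 0, 0, 2, 0, 0, 0, 0, 0, 0, 2.9, 0, 0, 0, 0, 0, 0, 3.7, 0, 0, 0, 0, 0, 0, 4.4, 0, 0, 0, 0, 0, 0, 4.9, 0, 0, 0, 0, 0, 0, 5.2, 0, 0, 0, 0, 0, 0, 5.3, 0]'

```text
time_s: 16.45
position: [500.8, -338.7, 118.7]
tcp_rot: [-3.141, 0.0, 0.045]
wrist_force: [0.1, -0.6, -2.2]
width: 17.6
```

Run:
```python
from h import *
o=ctrl.get_obs();print(o["time_s"],o["position"],o["tcp_rot"],o["wrist_force"],o["torque"])
for i in ("scene","wrist","top"):
  a=ctrl.get_image(i);cv2.imwrite(f"pics/{i}10.png",a)
b=cv2.imread("pics/scene10.png")
cv2.imwrite("pics/c10.png",cv2.resize(b[150:290,310:450],None,fx=4.2,fy=4.2,interpolation=cv2.INTER_CUBIC))
b=cv2.imread("pics/top10.png")
cv2.imwrite("pics/d10.png",cv2.resize(b[130:230,280:380],None,fx=5.5,fy=5.5,interpolation=cv2.INTER_CUBIC))
```

```text
16.45 [ 500.80563769 -338.70808099  118.71114026] [-3.14118816e+00  3.36529820e-04  4.47914518e-02] [ 0.11538973 -0.57837603 -2.20036793] [-0.11552645  0.386147    0.04607966]
```

View pics/c10.png

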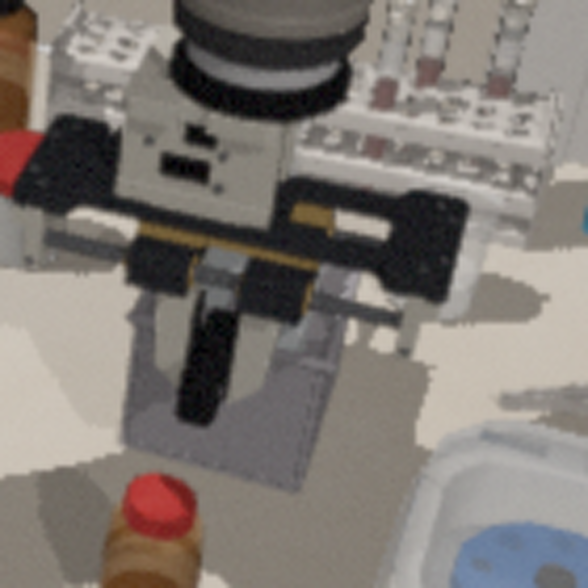

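View pics/d10.png

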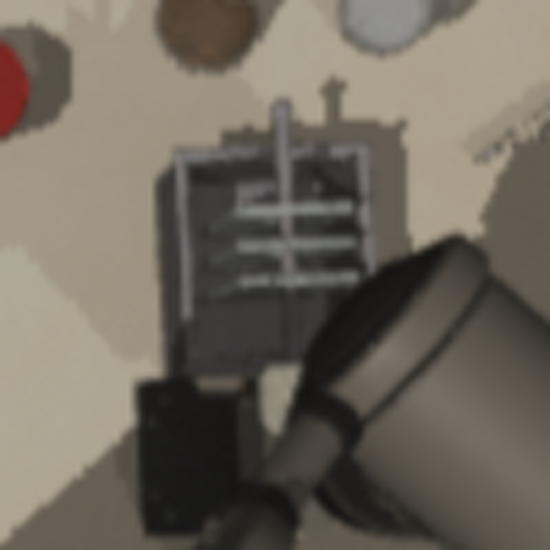

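View pics/wrist10.png

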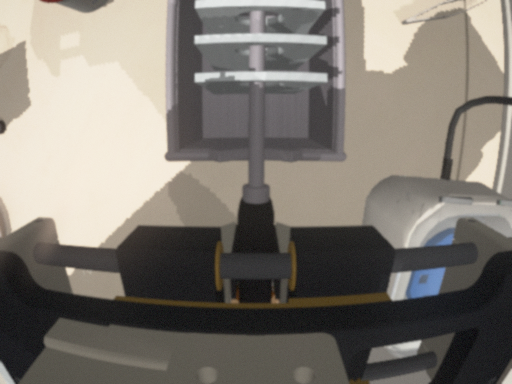

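Call:
apply_moves --commands '[0, 0, 0, 0, 0, 0.2, 0, 0, 0, 0, 0, 0, 0.4, 0, 0, 0, 0, 0, 0, 0.6, 0, 0, 0, 0, 0, 0, 0.75, 0, 0, 0, 0, 0, 0, 0.9, 0, 0, 0, 0, 0, 0, 1, 0, 0, 0, 0, 0, 0, 1.1, 0, 0, 0, 0, 0, 0, 1.1, 0]'

```text
time_s: 17.27
position: [501.0, -338.7, 108.2]
tcp_rot: [-3.141, -0.0, 0.045]
wrist_force: [-0.8, 0.5, -0.5]
width: 17.5
```

Run:
```python
from h import *
o=ctrl.get_obs();print(o["time_s"],o["position"],o["tcp_rot"],o["wrist_force"],o["torque"])
```

```text
17.2667 [ 500.95536178 -338.74319755  108.17265409] [-3.14147069e+00 -2.07547098e-04  4.48823791e-02] [-0.78256224  0.46031627 -0.48681543] [0.00115245 0.26608143 0.05070995]
```

Call:
apply_moves --commands '[0, 0, 0, 0, 0, 0.05, 0, 0, 0, 0, 0, 0, 0.1, 0, 0, 0, 0, 0, 0, 0.15, 0, 0, 0, 0, 0, 0, 0.15, 0]'

```text
time_s: 17.6
position: [501.1, -338.8, 107.2]
tcp_rot: [3.141, -0.001, 0.045]
wrist_force: [-1.2, 2.2, 1.5]
width: 18.1
```

Run:
```python
from h import *
o=ctrl.get_obs();print(o["time_s"],o["position"],o["tcp_rot"],o["wrist_force"],o["torque"])
for i in ("scene","wrist","top"):
  a=ctrl.get_image(i);cv2.imwrite(f"pics/{i}11.png",a)
o=ctrl.get_obs();print(o["time_s"],o["position"],o["wrist_force"],o["torque"])
b=cv2.imread("pics/top11.png")
cv2.imwrite("pics/d11.png",cv2.resize(b[130:230,280:380],None,fx=5.5,fy=5.5,interpolation=cv2.INTER_CUBIC))
```

```text
17.6 [ 501.09558883 -338.76388159  107.17711369] [ 3.14135377e+00 -6.90292766e-04  4.49470392e-02] [-1.15012263  2.1956701   1.53035862] [0.24810295 0.06757469 0.18592789]
17.75 [ 501.0831539  -338.79826941  107.141347  ] [-1.69654321  3.22935355  3.9546061 ] [0.2949425  0.04890017 0.20927557]
```

View pics/wrist11.png

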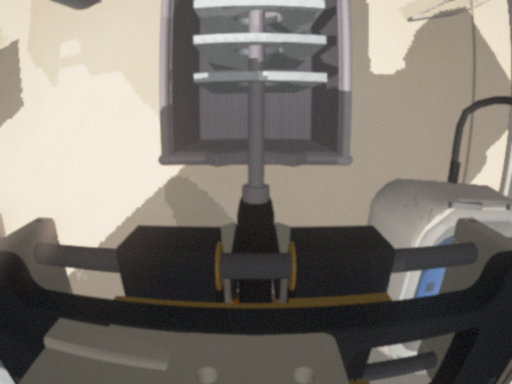

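View pics/d11.png

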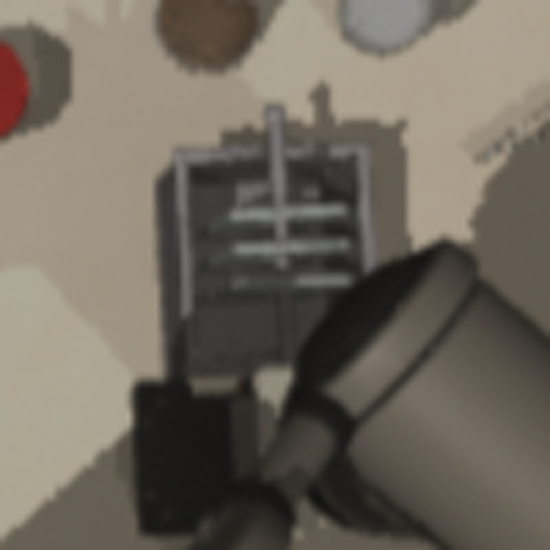

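Call:
apply_moves --commands '[0, 0, 0, 0, -0.05, 0.0, 0, 0, 0, 0, 0, -0.1, 0.0, 0, 0, 0, 0, 0, -0.1, 0.05, 0, 0, 0, 0, 0, -0.1, 0.05, 0, 0, 0, 0, 0, -0.1, 0.05, 0]'

```text
time_s: 18.17
position: [501.1, -338.3, 106.8]
tcp_rot: [3.14, -0.001, 0.045]
wrist_force: [-2.1, 0.6, 4.1]
width: 17.6
```

Run:
```python
from h import *
o=ctrl.get_obs();print(o["time_s"],o["position"],o["tcp_rot"],o["wrist_force"],o["torque"])
```

```text
18.1667 [ 501.11879592 -338.32853461  106.82222866] [ 3.14037154e+00 -1.07965815e-03  4.45852011e-02] [-2.11906716  0.58347584  4.13060579] [-0.03348555  0.06691338  0.16671208]
```

Call:
apply_moves --commands '[0, 0, 0, 0, 0, 0, 2, 0, 0, 0, 0, 0, 0, 2.5, 0, 0, 0, 0, 0, 0, 3, 0, 0, 0, 0, 0, 0, 4, 0, 0, 0, 0, 0, 0, 5, 0, 0, 0, 0, 0, 0, 5.5, 0, 0, 0, 0, 0, 0, 5.5, 0, 0, 0, 0, 0, 0, 5.5]'

```text
time_s: 18.83
position: [500.8, -337.8, 106.1]
tcp_rot: [-3.141, 0.0, 0.045]
wrist_force: [-0.8, 0.9, 0.0]
width: 54.0
```

Run:
```python
from h import *
o=ctrl.get_obs();print(o["time_s"],o["position"],o["tcp_rot"],o["wrist_force"],o["width"])
a=ctrl.get_image("wrist");cv2.imwrite(f"pics/wrist12.png",a)
```

```text
18.8333 [ 500.84598913 -337.76846151  106.12796695] [-3.14145664e+00  2.58959219e-06  4.47648268e-02] [-0.75231168  0.90643689  0.03561141] 54.00386632145729
```

View pics/wrist12.png

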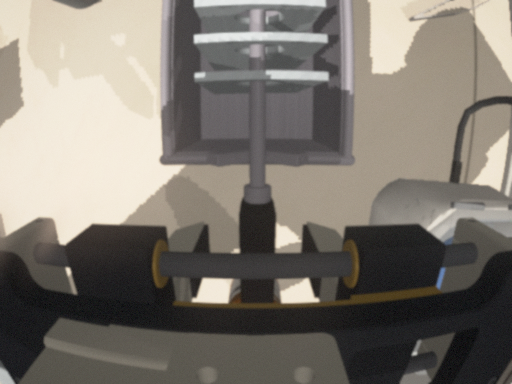

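Released, and the rod stays in the rests. I'll retreat straight up and check.

Call:
apply_moves --commands '[0, 0, 0, 0, 0, -0.5, 5.5, 0, 0, 0, 0, 0, -1.5, 5.5, 0, 0, 0, 0, 0, -3, 5.5, 0, 0, 0, 0, 0, -5, 5.5, 0, 0, 0, 0, 0, -7.5, 5.5, 0, 0, 0, 0, 0, -10, 5.5, 0, 0, 0, 0, 0, -13, 5.5, 0, 0, 0, 0, 0, -15, 5.5]'

```text
time_s: 19.55
position: [501.3, -338.1, 260.3]
tcp_rot: [3.139, -0.003, 0.045]
wrist_force: [0.2, -0.4, 0.1]
width: 55.1
```

Call:
apply_moves --commands '[0, 0, 0, -3, 0, -2, 5.5, 0, 0, 0, -6, 0, -4, 5.5, 0, 0, 0, -9, 0, -6, 5.5, 0, 0, 0, -10, 0, -8, 5.5, 0, 0, 0, -10, 0, -8, 5.5, 0, 0, 0, -10, 0, -8, 5.5, 0, 0, 0, -10, 0, -8, 5.5, 0, 0, 0, -10, 0, -8, 5.5]'

```text
time_s: 20.22
position: [401.2, -341.9, 335.1]
tcp_rot: [-3.14, 0.001, 0.045]
wrist_force: [0.5, -0.3, 0.2]
width: 54.9
```

Run:
```python
from h import *
import pickle
o=ctrl.get_obs();print(o["time_s"],o["position"],o["tcp_rot"],o["wrist_force"],o["width"])
for i in ("scene","wrist","top"):
  pickle.dump(ctrl.camera_model(i),open(f"{i}13.pkl","wb"))
  a=ctrl.get_image(i);cv2.imwrite(f"pics/{i}13.png",a)
b=cv2.imread("pics/scene13.png")
cv2.imwrite("pics/c13.png",cv2.resize(b[150:290,310:450],None,fx=4.2,fy=4.2,interpolation=cv2.INTER_CUBIC))
b=cv2.imread("pics/top13.png")
cv2.imwrite("pics/d13.png",cv2.resize(b[130:230,280:380],None,fx=5.5,fy=5.5,interpolation=cv2.INTER_CUBIC))
```

```text
20.2167 [ 401.21796526 -341.85980602  335.1372575 ] [-3.13990951e+00  1.02727854e-03  4.53775364e-02] [ 0.54668003 -0.25892075  0.19399257] 54.87805013560845
```

View pics/scene13.png

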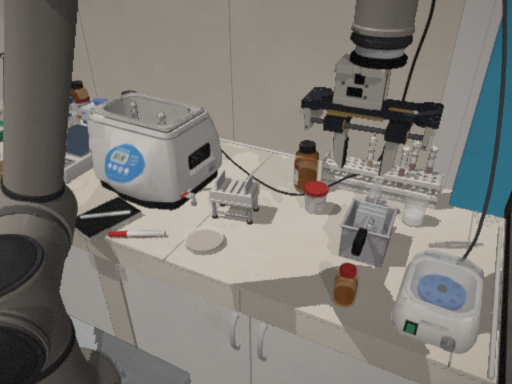

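View pics/c13.png

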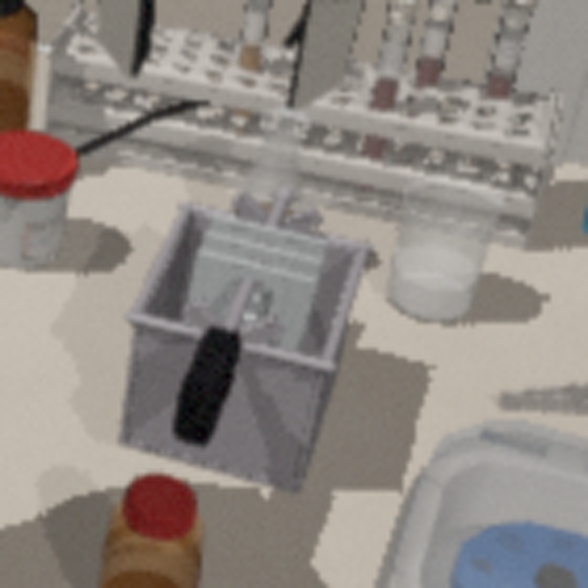

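View pics/d13.png

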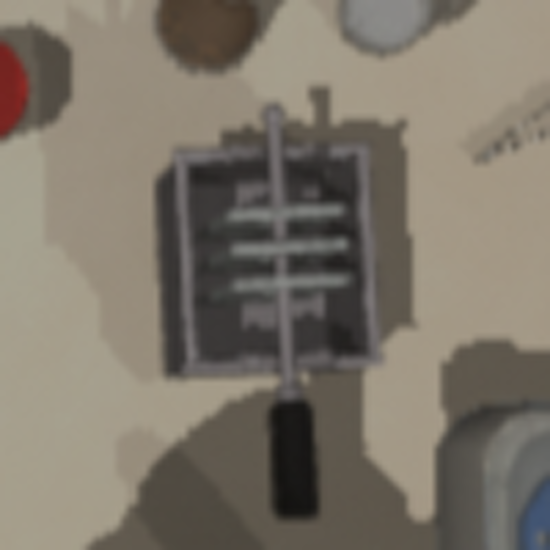

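View pics/wrist13.png

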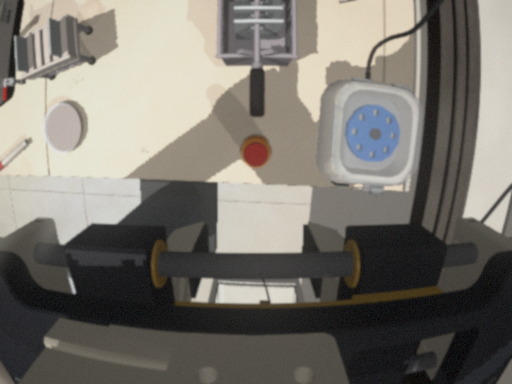

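Run:
```python
from h import *
t=ctrl.camera_model("top")
U=lambda p,k,ox,oy:[[(p[0]+.5)/k-.5+ox,(p[1]+.5)/k-.5+oy]]
T=lambda p,z:onz(ray(t,U(p,5.5,280,130)),z)[0]
A=T((273,110),94);B=T((290,372),94);d=A-B
C=np.array([T(p,85) for p in ((180,155),(363,152),(377,362),(190,368))])
print("mid",A-74*d/np.linalg.norm(d),"yaw",np.degrees(np.arctan2(d[1],d[0])),"tank",C.mean(0))
b=ctrl.get_image("top");a=cv2.imread("pics/top13.png");df=cv2.absdiff(a,b).max(2)
print("motion in tank since last:",df[150:215,305:355].max(),(df[150:215,305:355]>25).sum())
a=cv2.imread("pics/top0.png");df=cv2.absdiff(a,b).max(2)
cv2.imwrite("pics/r14.png",np.hstack([cv2.resize(x[140:260,190:300],None,fx=3.5,fy=3.5,interpolation=cv2.INTER_CUBIC) for x in (a,b)]))
```

```text
mid [ 609.09080815 -334.46338426   94.        ] yaw 2.8114387689850555 tank [ 606.12869345 -333.99280939   85.        ]
motion in tank since last: 3 0
```

View pics/r14.png

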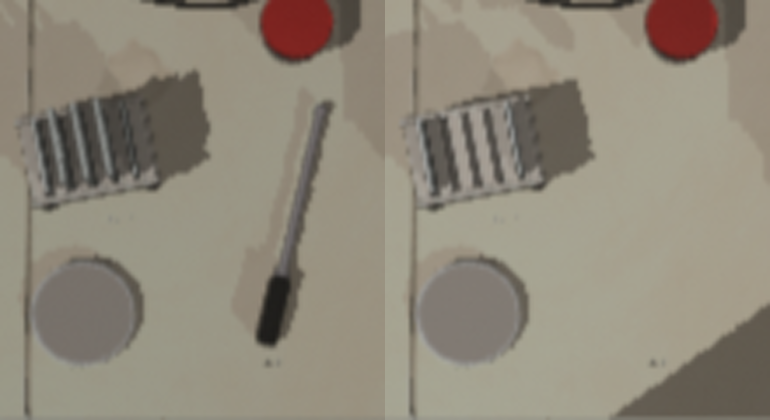

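The rod's middle is about 3 mm lengthwise and 0.5 mm sideways from the tank's centre, in line and still. The short plates and bystanders haven't moved.

```bash
python3 -c "
from rig import ctrl
print(ctrl.close_job())"
```

```text
the job is handed in; nothing more can be done
None
```

The three tall plates now hang on the hanger in the steel tank, with the rod in both V rests. I released the hanger and handed the job in at about 20 s of the 59 s allowed; no verdict was reported.

I took the hanger by its grip and passed the rod through the three plates in the middle slots. Then I lifted them out together, carried them over slowly, and lowered the rod until the rests took the load. During lowering the rod touched the right-hand arms of the rests first, so I shifted it about 1 mm left before letting go.

**Last checks:**
- **Position (top camera):** the rod's middle is about 3 mm lengthwise and 0.5 mm sideways from the tank's centre. It is in line to about 0.5°.
- **At rest:** two top-camera pictures taken one after the other showed no motion in the tank, and all three plates hang inside it.
- **Everything else:** the short plates, culture dish and specimen cup look unmoved in before-and-after top views. The small bottle looks in place in the scene picture. I did not check the marker separately.
- **Robot:** it stood well clear of everything.

**Disagreements:** the scene camera read about 3 mm low and up to 4–6 mm off in x against the top camera. I therefore aligned by relative measurements within one view. The resting height was not measured after release; just before it, the robot's own pose put the rod near 94 mm.

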